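# Make up two guest kits in the laundry

### The job

Make up the two guest kits from the stock around the trays, each thing resting inside its own bay. The blue tray is the stain kit: stand the brown dropper bottle upright in its small bay and lay the green peg strip flat in its large bay. The yellow tray is the coffee kit: stand the dark blue pod, lid up, in its small bay and put the mandarin in its large bay; leave the teaspoon and the spice jar where they are.

Things in the scene. Friction and masses are not known exactly. Their poses are not given: they have to be found in the camera images.
- tray_blue: Blue open kit tray. 108 mm (its x) by 178 mm (y), plus an 8 mm lip at each y end; fixed. Floor 3 mm thick, walls and divider 4 mm thick, tops 14 mm above the worktop. Origin: centre of the underside, z up. Two bays, each 100 mm inside along x: the small one 66 mm along y, centred at y = -0.052; the large one 100 mm along y, centred at y = +0.035.
- tray_yellow: Yellow open kit tray. 108 mm (its x) by 178 mm (y), plus an 8 mm lip at each y end; fixed. Floor 3 mm thick, walls and divider 4 mm thick, tops 14 mm above the worktop. Origin: centre of the underside, z up. Two bays, each 100 mm inside along x: the small one 66 mm along y, centred at y = -0.052; the large one 100 mm along y, centred at y = +0.035.
- dropper_bottle: Small brown glass dropper bottle with a black teat, standing, round, 34 mm across up to about 55 mm high, narrower above, 102 mm high. Origin at the centre of its underside, z up along its axis.
- peg_strip: Green plastic peg strip, lying flat: 15 mm wide (its x), 72 mm long (its y), 12 mm high. Origin at the centre of its underside, z up.
- pod_blue: Dark blue coffee pod standing lid up, 37 mm across the rim at the top, tapering below, 29 mm high. Origin at the centre of its underside, z up. Its lid is off-white.
- mandarin_center (a point): Centre of the orange mandarin, a slightly flat ball 58 mm across and 53 mm high; 26.5 mm above what it rests on.
- teaspoon: Steel teaspoon lying flat, 131 mm long (its x), 28 mm wide at the bowl, 9 mm high. Origin at the centre of its underside. Not part of either kit.
- spice_jar: Clear spice jar with an ochre cap, standing, 42 mm across, 96 mm high. Origin at the centre of its underside, z up. Not part of either kit.
Things that resemble listed ones, but are neither listed nor needed, are in the scene too. Leave any red look-alike of the dropper_bottle alone.

How it is judged:
At the end, for the whole second after the job is handed in: Blue tray: bottle upright (0.15 rad) on the small bay's floor, peg strip flat on the large bay's floor. Yellow tray: dark blue pod lid up (0.15 rad) on the small bay's floor, mandarin on the large bay's floor. All wholly inside and at rest; teaspoon and spice jar within 30 mm of their start (x of dropper_bottle in the frame of tray_blue between -0.036 and 0.036 m and y of dropper_bottle in the frame of tray_blue between -0.071 and -0.033 m and z of dropper_bottle in the frame of tray_blue between -0.002 and 0.008 m and angle between each of dropper_bottle, pod_blue's own z axis and vertical below 0.15 rad and x of peg_strip in the frame of tray_blue between -0.045 and 0.045 m and y of peg_strip in the frame of tray_blue between -0.01 and 0.08 m and z of peg_strip in the frame of tray_blue between -0.002 and 0.0065 m and angle between peg_strip's own z axis and vertical below 0.1 rad and x of pod_blue in the frame of tray_yellow between -0.035 and 0.035 m and y of pod_blue in the frame of tray_yellow between -0.07 and -0.034 m and z of pod_blue in the frame of tray_yellow between -0.002 and 0.008 m and x of mandarin_center in the frame of tray_yellow between -0.026 and 0.026 m and y of mandarin_center in the frame of tray_yellow between 0.009 and 0.061 m and z of mandarin_center in the frame of tray_yellow between 0.022 and 0.038 m and linear speed of each of dropper_bottle, peg_strip, pod_blue below 0.02 m/s and distance of each of teaspoon, spice_jar from where it was at the start of the episode below 0.03 m); the robot touches nothing.
It fails at once if the teaspoon is moved more than 30 mm or tipped over (distance of teaspoon from where it was at the start of the episode above 0.03 m or angle between teaspoon's own z axis and vertical above 0.5 rad).
It fails at once if the spice jar is moved more than 30 mm or tipped over (distance of spice_jar from where it was at the start of the episode above 0.03 m or angle between spice_jar's own z axis and vertical above 0.5 rad).
It also fails if it takes over 102 s, if anything falls off the work surface, if the arm or the gripper's body presses on something with over 40 N, if the wrist force passes 120 N, or if a joint passes its speed limit or range.

### The arm

A 6-joint arm with a two-finger parallel gripper is mounted at the origin on a cart in front of the work surface, level with it; the furniture and walls round the work are solid. World frame = base frame: x ahead of the robot, y to its left, z up, the work surface at z = 0. Lengths are in m, angles in rad, forces in N, time in s.
With the tool pointing down it reaches from about 0.35 to 0.775 m from the base axis. Payload 7.3 kg.
Tool frame: the origin (TCP) lies at the very end of the fingers, on their centre line; the grasp point (between the pads) lies 19 mm behind it; z points along the fingers, y is the direction in which the jaws open and shut (so a half turn about z gives the same grasp; the last joint's range is limited). The gripper opens to 92 mm and grips with 3 to 60 N. Pads are 19 mm wide; open, the fingers measure 130 mm over their backs; the gripper's body (75 mm by 190 mm) begins 47 mm behind the grasp point.
Start: joints at [-1.384, 0.342, 1.524, -0, 1.275, -0.146], TCP at [0.172, -0.496, 0.227] pointing down, gripper open.
Joint ranges: [-2.53, 2.53], [-0.77, 2.02], [0.04, 2.7], [-1, 4.14], [0.28, 2.66], [-3.11, 3.11]. Speed limits (rad/s): [2.57, 2.57, 3.14, 3.14, 3.14, 3.14].

### API

Orientations are given as [roll, pitch, yaw] about the fixed x, y, z axes, in that order (R = Rz(yaw) Ry(pitch) Rx(roll)).
In Python, from cell import robot gives the robot as it stands.
- The arm moves only by the shell command python3 -m pendant 'ROWS' [OPENING] [FORCE]. ROWS is JSON, a list of rows, each a list of 2 entries, a list of its own where there are three numbers: the shift along the tool's x, y, z in mm, then the turn about the tool's z in degrees. In form: [[[x, y, z], turn], ...]. A call has 1 to 10 rows; each row is the pose to reach, as a shift and turn from the pose measured when the call began, along the tool's axes at that moment; what a row does not reach only later rows make up. A row lasts 1/12 s, in which the tool goes at most 41.7 mm and 7.16 degrees, less where a joint would pass 70% of its speed; a pose out of reach is approached as far as the arm can. A call with a gripper value outside its range is refused whole. OPENING is the opening, from 0 (shut) to 1 (fully open), set as the call begins (- or left out, the last holds). The fingers move at their own pace and stop on an object; FORCE is the grip in N (left out, the last holds). Time passes only in rows, so rows that repeat a pose let the fingers close. It gives the time, the measured TCP pose, the force and the opening at its end, in the units of the state.
- robot.observe(): the state, without advancing time (a new reading comes with each control period).
- robot.read_camera(name): name is "side" or "top"; returns the picture (420x560x3 uint8, red, green, blue); there is no depth.
- robot.calibration(name): a dict with "vfov" (degrees; the focal length in pixels is half the picture's height over the tangent of half this angle, whatever the lens; pixels are square), "cx", "cy" (the principal point, pixels), "k1" (the pictures are not rectified: a ray, as slopes to the right and down, at radius r is drawn at 1 + k1 r^2 times it, then the intrinsics apply), "rvec" (rotation vector, rad) and "tvec" (3), from world to camera coordinates, as OpenCV has them. Camera axes: x right, y down, z forward; pixel columns grow to the right and rows downward; lengths in m; the calibration is good to about 2 mm. A picture is of the moment at which its call begins. calibration takes no time and is no camera call.
- robot.hand_in(): hands the job in, once; it reports no verdict.
Trained networks look in the newest picture that a camera, given by its name, has taken for a name from the list of things; names that differ only in an ending like _2 or _b are one class to them, and where a whole thing is asked for, a point or a joint stands for the part that bears it (a point fixed in the world has none). Each returns a list of dicts, best first, with "p" (0 to 1); they miss things now and then, are a little off and sometimes report something else, mostly with a low value. They report only what shows in the picture. A call takes as long as a camera call. They do not tell look-alikes from the thing itself.
- robot.find_in(camera, query): "xy" ([column, row] as shares, 0 to 1, of the picture: columns of its width, rows of its height, amid what is visible of it).
The state is a dict: "time": time; "qpos": joint angles; "qvel": joint speeds; "joint_efforts": joint torques, N m; "tool_pos": TCP position; "tool_rot": TCP orientation; "contact_force": force on the tool from outside, world axes, zero at the start; "torque": the same for the moment, N m; "opening": finger opening in m.
Only numpy, scipy, OpenCV 4.12 (cv2) and the standard library are available. Lean on these libraries where they do the work, as an engineer would, in place of code of your own. Each camera call takes 0.05 s, during which the arm holds its last target.

## Working session

There is one attempt and no reset: what is moved stays moved. The work goes in short steps, Python scripts to look and compute and a shell command to move; the robot and the scene stay as the last step left them, time stands still between calls to the robot, and variables do not carry over. Pictures are saved under pics/ and viewed, and the job is handed in when it is done.

```bash
ls; mkdir -p pics; python3 - <<'E'
from cell import robot
import cv2
for c in ("top","side"):
    im=robot.read_camera(c); cv2.imwrite(f"pics/{c}0.png",im[:,:,::-1]); print(c,robot.calibration(c))
    for n in ["tray_blue","tray_yellow","dropper_bottle","peg_strip","pod_blue","mandarin_center","teaspoon","spice_jar"]:
        print(n,[(round(d["xy"][0]*560),round(d["xy"][1]*420),round(d["p"],2)) for d in robot.find_in(c,n)])
print(robot.observe())
E
```

```text
pics
top {'vfov': 53.677090965821, 'cx': 277.289204485946, 'cy': 207.7741528376339, 'k1': -0.07980753159361453, 'rvec': array([ 1.95326963, -2.2628296 ,  0.23449407]), 'tvec': array([-0.01385982,  0.58747422,  0.79181594])}
tray_blue [(309, 282, 0.75)]
tray_yellow [(180, 300, 0.62)]
dropper_bottle [(260, 153, 0.76), (175, 197, 0.74), (175, 249, 0.61), (297, 224, 0.48)]
peg_strip [(263, 195, 0.72)]
pod_blue [(137, 220, 0.54)]
mandarin_center [(370, 239, 0.67)]
teaspoon [(230, 199, 0.91)]
spice_jar [(421, 240, 0.97)]
side {'vfov': 57.64954368449072, 'cx': 279.770909313902, 'cy': 212.78859260870462, 'k1': -0.03304633972728332, 'rvec': array([ 0.44506864, -2.56892565,  1.45429148]), 'tvec': array([0.50373174, 0.18708373, 0.77109798])}
tray_blue [(338, 228, 0.71), (219, 252, 0.51)]
tray_yellow []
dropper_bottle [(224, 212, 0.87), (218, 250, 0.69), (294, 208, 0.69), (256, 269, 0.65)]
peg_strip []
pod_blue []
mandarin_center [(325, 194, 0.8)]
teaspoon []
spice_jar [(339, 170, 0.57)]
{'time': 0.9, 'qpos': array([-1.38400310e+00,  3.41995482e-01,  1.52408502e+00, -2.51713189e-05,
        1.27543077e+00, -1.46014819e-01]), 'qvel': array([ 2.13646724e-03,  3.80422275e-04, -3.46805211e-04, -2.56531400e-05,
        5.58956244e-04,  1.20331607e-03]), 'joint_efforts': array([-1.18861783e-03, -4.31124794e+01, -2.44475466e+01,  7.15672388e-02,
        4.81853297e-02, -2.69129519e-08]), 'tool_pos': array([ 0.1715258 , -0.4962054 ,  0.22674809]), 'tool_rot': array([3.14151564e+00, 3.56673141e-05, 3.32815368e-01]), 'contact_force': array([ 0.16739035, -0.52238577, -0.40756366]), 'torque': array([ 0.05238607, -0.01229657, -0.03338086]), 'opening': 0.09181914009229167}
```

View pics/top0.png

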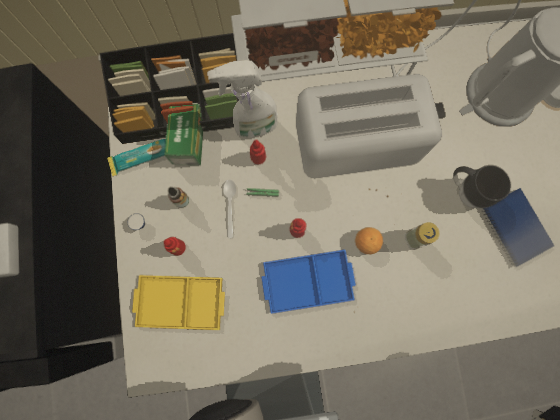

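View pics/side0.png

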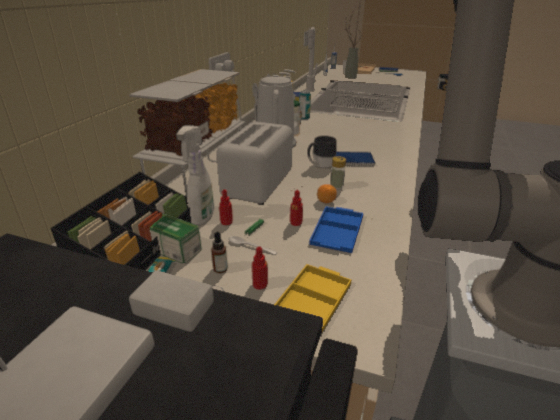

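```bash
cat > h.py <<'E'
import numpy as np, cv2
from cell import robot
def K(c):
    f=210/np.tan(np.radians(c["vfov"]/2)); return np.array([[f,0,c["cx"]],[0,f,c["cy"]],[0,0,1]]), np.array([c["k1"],0,0,0.])
def px2w(cam,uv,z):
    c=robot.calibration(cam);k,d=K(c);R,_=cv2.Rodrigues(np.array(c["rvec"]));t=np.array(c["tvec"])
    p=cv2.undistortPoints(np.array(uv,float).reshape(-1,1,2),k,d).reshape(-1,2)
    o=-R.T@t; r=np.c_[p,np.ones(len(p))]@R
    return o+r*((z-o[2])/r[:,2])[:,None]
def w2px(cam,P):
    c=robot.calibration(cam);k,d=K(c)
    return cv2.projectPoints(np.array(P,float).reshape(-1,1,3),np.array(c["rvec"]),np.array(c["tvec"]),k,d)[0].reshape(-1,2)
E
python3 - <<'E'
from h import *
np.set_printoptions(precision=3,suppress=True)
im=cv2.imread("pics/top0.png")
cv2.imwrite("pics/c1.png",cv2.resize(im[140:340,110:310],None,fx=4,fy=3,interpolation=3)[:600,:800])
cv2.imwrite("pics/c2.png",cv2.resize(im[190:330,250:450],None,fx=4,fy=4,interpolation=3))
# grid positions
for n,uv,z in [("bottle",(175,197),.05),("peg",(262,192),.012),("pod",(137,222),.029),("mand",(370,240),.0265),("spoon",(230,205),.0),("jar",(428,232),.09),("yel",(180,301),.014),("blue",(309,281),.014),("red1",(258,153),.05),("red2",(298,228),.05),("red3",(175,246),.05)]:
    print(n,px2w("top",uv,z)[0], "r",np.linalg.norm(px2w("top",uv,z)[0][:2]))
c=robot.calibration("top");R=cv2.Rodrigues(c["rvec"])[0];print(-R.T@c["tvec"])
E
```

```text
bottle [0.637 0.111 0.05 ] r 0.6461700849808877
peg [ 0.63  -0.073  0.012] r 0.6341978391991914
pod [0.6   0.203 0.029] r 0.6328843569546572
mand [ 0.489 -0.285  0.026] r 0.5656977208316705
spoon [0.614 0.002 0.   ] r 0.6141366774007758
jar [ 0.481 -0.387  0.09 ] r 0.6173727973033414
yel [0.422 0.13  0.014] r 0.44121565344267677
blue [ 0.424 -0.144  0.014] r 0.4476003648273005
red1 [ 0.707 -0.076  0.05 ] r 0.7114212406336496
red2 [ 0.533 -0.136  0.05 ] r 0.5502724347445664
red3 [0.533 0.121 0.05 ] r 0.546452629845955
[ 0.401 -0.079  0.898]
```

```bash
python3 - <<'E'
import cv2
im=cv2.imread("pics/side0.png")
cv2.imwrite("pics/c3.png",cv2.resize(im[170:320,180:380],None,fx=4,fy=4,interpolation=3))
E
```

```text
(no output)
```

View pics/c1.png

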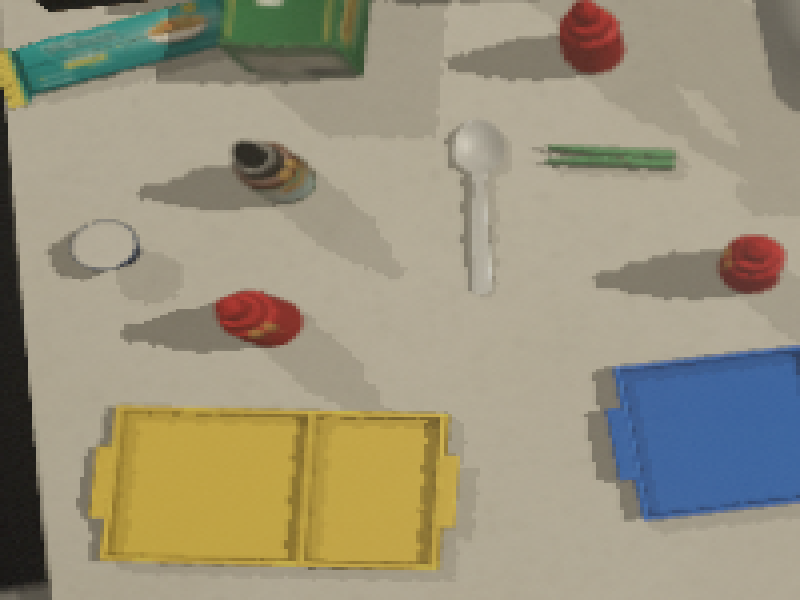

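View pics/c2.png

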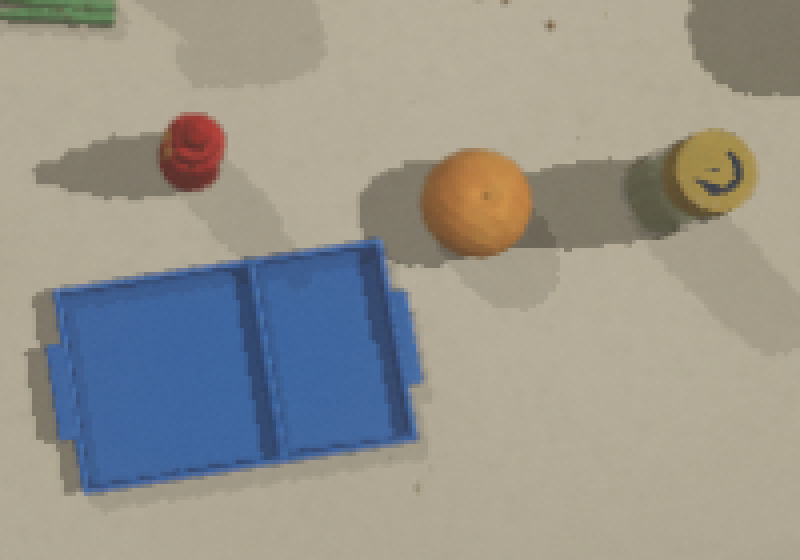

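View pics/c3.png

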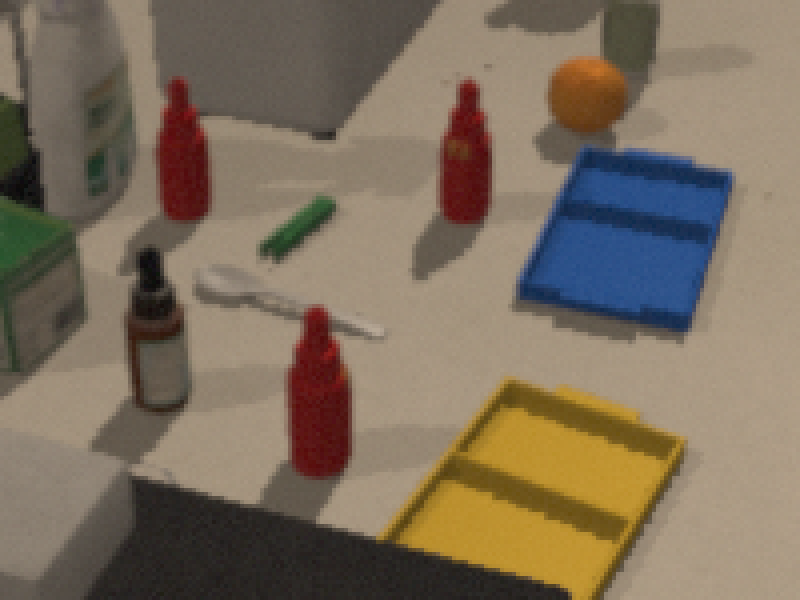

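Bottle candidates are the brown one at top px (176,196) and the red ones at (258,152), (298,228) and (175,246). The brown one with the black teat is the match, and the crops confirm it. The pod (white lid, dark blue side) at (137,221), the strip at (262,192) and the mandarin at (370,240) each have no look-alike. Next I'll measure them precisely.

```bash
python3 - <<'E'
from h import *
np.set_printoptions(precision=4,suppress=True)
im=cv2.imread("pics/top0.png"); hsv=cv2.cvtColor(im,cv2.COLOR_BGR2HSV)
def comp(lo,hi,seed,r=45,img=hsv):
    m=cv2.inRange(img,np.array(lo),np.array(hi)); m2=np.zeros_like(m); y,x=seed[1],seed[0]; m2[y-r:y+r,x-r:x+r]=m[y-r:y+r,x-r:x+r]
    n,l,s,c=cv2.connectedComponentsWithStats(m2); i=1+np.argmax(s[1:,4]); return (l==i).astype(np.uint8),c[i],s[i]
def rect(m,z):
    ct=max(cv2.findContours(m,0,cv2.CHAIN_APPROX_NONE)[0],key=len).reshape(-1,2)
    w=px2w("top",ct,z)[:,:2].astype(np.float32); return cv2.minAreaRect(w*1000)
for n,lo,hi,sd,z,r in [("yel",(18,120,60),(32,255,255),(180,301),.014,60),("blue",(100,120,50),(120,255,255),(309,281),.014,60),("peg",(35,60,30),(90,255,255),(262,192),.01,25)]:
    m,c,s=comp(lo,hi,sd,r); print(n,c,s,rect(m,z), px2w("top",c,z)[0])
m,c,s=comp((5,130,60),(22,255,255),(370,240),25);print("mand",c,s,px2w("top",c,.0265)[0])
m,c,s=comp((0,0,150),(180,40,255),(137,221),13);print("pod",c,s,px2w("top",c,.029)[0])
print("teat",px2w("top",(172.7,190.7),.1), "reds", px2w("top",[(257,143),(299,223),(170,243)],.1))
print("jar",px2w("top",(428.7,232.5),.096),"spoon bowl R edge/handle",px2w("top",[(237,188),(222,188),(231,236)],.006))
print("worktop edge",px2w("top",[(115,180),(122,280),(128,390)],0))
c=robot.calibration("side");R=cv2.Rodrigues(c["rvec"])[0];print("sidecam",-R.T@c["tvec"])
P=[[.637,.122,0],[.637,.122,.102],[.63,-.073,.012],[.489,-.285,.0265],[.707,-.076,0],[.533,-.136,0],[.533,.121,0]]
print(w2px("side",P))
E
```

```text
yel [178.4204 302.2153] [ 132  275   93   55 4543] ((420.4615173339844, 134.96087646484375), (193.52764892578125, 107.3321304321289), 80.19576263427734) [0.4195 0.1338 0.014 ]
blue [307.6657 281.1902] [ 262  250   93   63 4370] ((424.6129455566406, -141.9484100341797), (105.72410583496094, 191.37161254882812), 0.6112801432609558) [ 0.4239 -0.141   0.014 ]
peg [263.5238 191.8988] [247 188  32   8 168] ((631.0363159179688, -73.72152709960938), (69.06546020507812, 13.64962387084961), 78.59117889404297) [ 0.6303 -0.076   0.01  ]
mand [368.9031 240.4363] [356 228  27  26 557] [ 0.4884 -0.282   0.0265]
pod [135.2941 221.1444] [128 213  16  16 187] [0.602  0.2061 0.029 ]
teat [[0.6363 0.103  0.1   ]] reds [[ 0.7109 -0.0773  0.1   ]
 [ 0.5349 -0.136   0.1   ]
 [ 0.5324  0.118   0.1   ]]
jar [[ 0.479  -0.3862  0.096 ]] spoon bowl R edge/handle [[ 0.6489 -0.0188  0.006 ]
 [ 0.6538  0.0143  0.006 ]
 [ 0.544   0.0075  0.006 ]]
worktop edge [[0.7109 0.2555 0.    ]
 [0.4835 0.255  0.    ]
 [0.2549 0.262  0.    ]]
sidecam [0.2943 0.7007 0.5529]
[[218.0082 271.9754]
 [214.4005 234.134 ]
 [254.387  223.6922]
 [326.1889 192.0237]
 [228.5409 221.5263]
 [296.73   222.3217]
 [261.5548 282.4564]]
```

```bash
cat >> h.py <<'E'
def go(x,y,z,yawdeg):
    s=robot.observe();p=s["tool_pos"];yw=s["tool_rot"][2]
    c,n=np.cos(yw),np.sin(yw); d=(np.array([x,y,z])-p)*1000
    t=-(yawdeg-np.degrees(yw)); t=(t+180)%360-180
    print("shift",round(d[0]*c+d[1]*n,1),round(d[0]*n-d[1]*c,1),round(-d[2],1),"turn",round(t,1))
E
python3 - <<'E'
from h import *
np.set_printoptions(precision=4,suppress=True)
print("toaster corner", [px2w("top",[(302,160),(305,172),(315,176),(298,115)],z)[:,:2] for z in (0,.07,.18)])
print(w2px("side",[[.636,.107,0],[.636,.107,.102],[.636,.107,.05]]))
print(w2px("side",[[.63,-.074,.006]]))
im=cv2.imread("pics/top0.png")
for P in ([[.710,-.141,.07],[.728,-.108,.07],[.693,-.174,.07],[.6265,-.096,.01]],):
    for p in w2px("top",P): cv2.circle(im,(round(p[0]),round(p[1])),2,(255,0,255),-1)
cv2.imwrite("pics/c4.png",cv2.resize(im[100:240,210:410],None,fx=4,fy=4,interpolation=3))
im=cv2.imread("pics/side0.png")
cv2.imwrite("pics/c5.png",cv2.resize(im[120:270,180:340],None,fx=5,fy=4,interpolation=3))
E
```

```text
toaster corner [array([[ 0.6941, -0.1727],
       [ 0.665 , -0.1749],
       [ 0.6524, -0.1957],
       [ 0.8045, -0.1811]]), array([[ 0.6712, -0.1654],
       [ 0.6444, -0.1674],
       [ 0.6328, -0.1865],
       [ 0.773 , -0.1731]]), array([[ 0.6352, -0.1538],
       [ 0.612 , -0.1556],
       [ 0.6019, -0.1722],
       [ 0.7235, -0.1605]])]
[[221.4599 268.0383]
 [218.135  230.4851]
 [219.878  250.2291]]
[[254.5879 225.4198]]
```

View pics/c4.png

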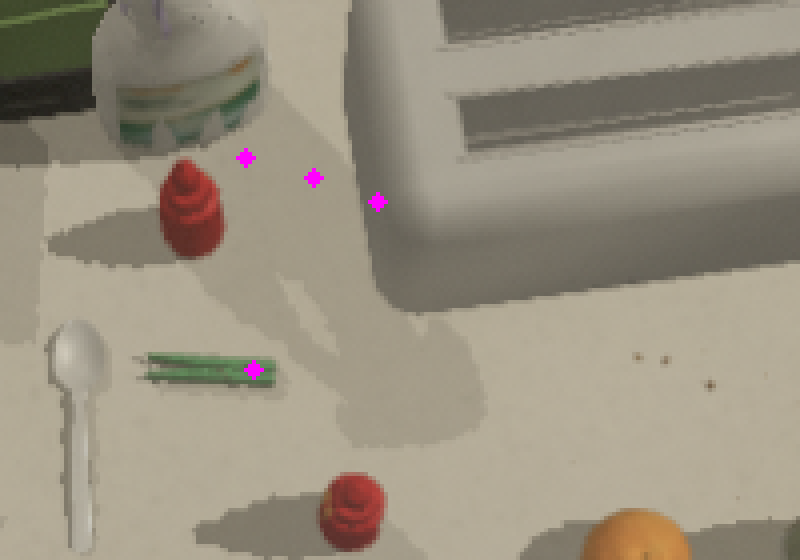

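View pics/c5.png

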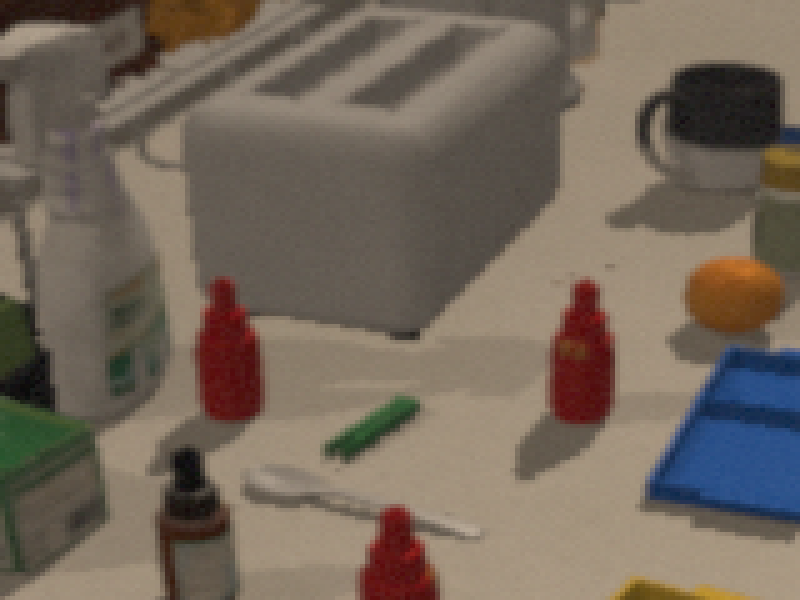

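```bash
python3 -c "
from h import *
go(.6516,-.0779,.2,-11.4)"
```

```text
shift 590.4 -238.5 26.7 turn 30.5
```

```bash
python3 -m pendant '[[[200,-60,0],10],[[590,-238,20],30.5],[[590,-238,20],30.5],[[590,-238,20],30.5],[[590,-238,20],30.5],[[590,-238,20],30.5],[[590,-238,20],30.5],[[590,-238,20],30.5],[[590,-238,20],30.5],[[590,-238,20],30.5]]' 0 20; python3 -m pendant '[[[340,0,0],0],[[340,0,0],0]]' >/dev/null; python3 -c "
from h import *
print(robot.observe()['tool_pos'])
go(.6516,-.0779,.12,-11.4)"
```

```text
time: 1.73
tool_pos: [0.476, -0.2328, 0.2148]
tool_rot: [3.141, -0.0, -0.199]
contact_force: [0.2, -1.3, 0.2]
opening: 0.0299
[ 0.55818243 -0.24820788  0.21523648]
shift 58.4 -185.3 95.2 turn 0.1
```

```bash
python3 -m pendant '[[[58,-185,0],0],[[58,-185,0],0],[[58,-185,0],0],[[58,-185,0],0],[[58,-185,0],0],[[58,-185,60],0],[[58,-185,60],0],[[58,-185,60],0]]'; python3 -c "
from h import *
go(.6516,-.0779,.003,-11.4)
im=robot.read_camera('top')
cv2.imwrite('pics/t1.png',im[:,:,::-1])
im=robot.read_camera('side')
cv2.imwrite('pics/s1.png',im[:,:,::-1])"
```

```text
time: 2.57
tool_pos: [0.6486, -0.0766, 0.1498]
tool_rot: [3.142, 0.009, -0.195]
contact_force: [-0.4, 0.4, -0.9]
opening: 0.0002
shift 3.2 0.7 146.8 turn 0.2
```

View pics/s1.png

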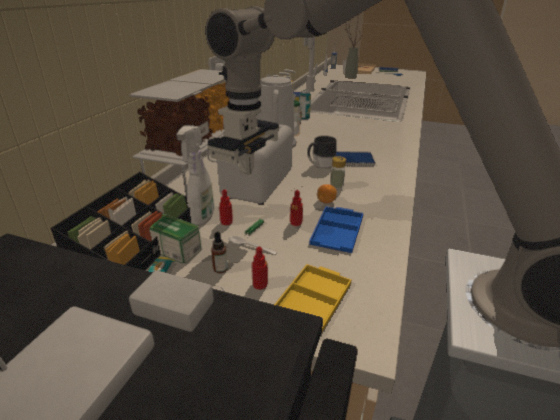

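View pics/t1.png

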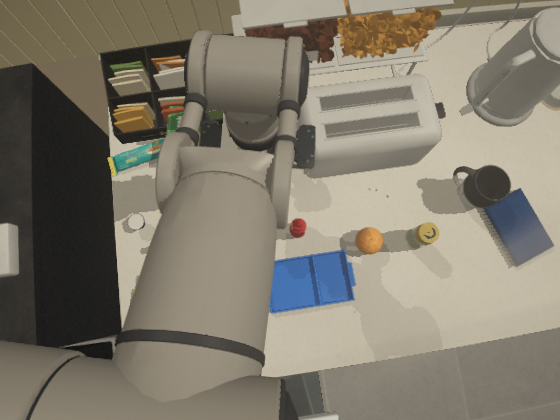

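```bash
python3 -c "
from h import *
go(.655,-.0612,.15,-11.4)"
```

```text
shift 0.4 -17.4 5.2 turn 0.1
```

```bash
python3 -m pendant '[[[0,-17,0],0],[[0,-17,0],0],[[0,-17,30],0],[[0,-17,60],0],[[0,-17,60],0]]' 0.22; python3 -c "
from h import *
go(.655,-.0612,.003,-11.4)
for c in ('side','top'):
  im=robot.read_camera(c)
  cv2.imwrite('pics/%s2.png'%c,cv2.resize(im[90:270,150:390,::-1],None,fx=3.3,fy=3.3,interpolation=3))"
```

```text
time: 3.08
tool_pos: [0.6518, -0.0618, 0.0912]
tool_rot: [3.141, 0.008, -0.197]
contact_force: [-1.7, 0.0, -1.2]
opening: 0.02
shift 3.0 -1.3 88.2 turn 0.1
```

View pics/side2.png

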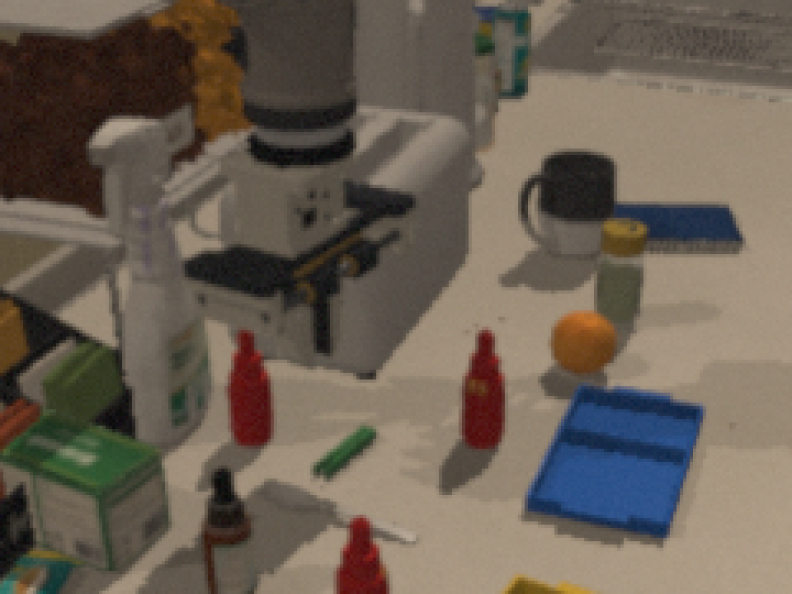

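View pics/top2.png

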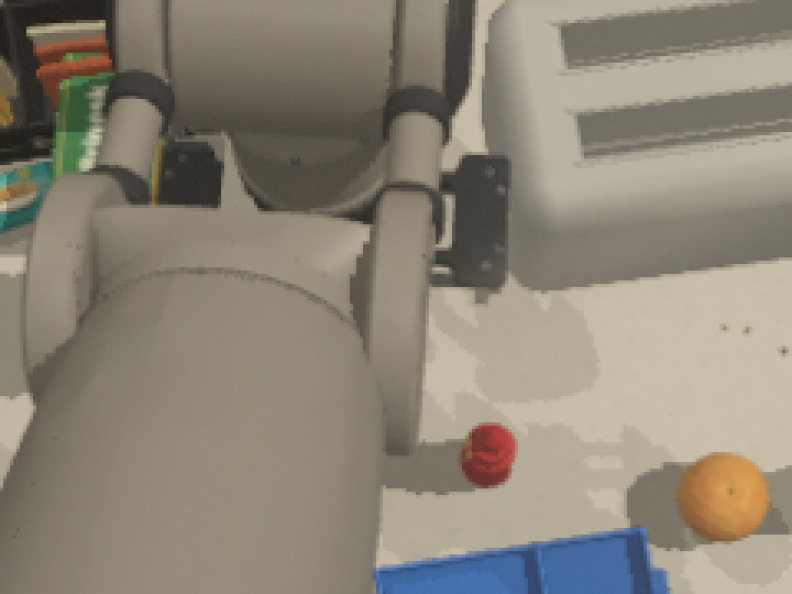

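```bash
python3 -m pendant '[[[3,-1,0],0],[[3,-1,15],0],[[3,-1,35],0],[[3,-1,55],0],[[3,-1,72],0],[[3,-1,80],0],[[3,-1,84],0],[[3,-1,84],0],[[3,-1,84],0]]'; python3 -c "
from h import *
go(.655,-.0612,.003,-11.4)
for c in ('side',):
  im=robot.read_camera(c)
  cv2.imwrite('pics/%s3.png'%c,cv2.resize(im[140:270,160:320,::-1],None,fx=5,fy=4.6,interpolation=3))"
```

```text
time: 3.93
tool_pos: [0.6588, -0.0622, 0.0137]
tool_rot: [3.141, -0.002, -0.197]
contact_force: [0.4, 0.1, -0.7]
opening: 0.0199
shift -3.9 -0.2 10.7 turn 0.1
```

View pics/side3.png

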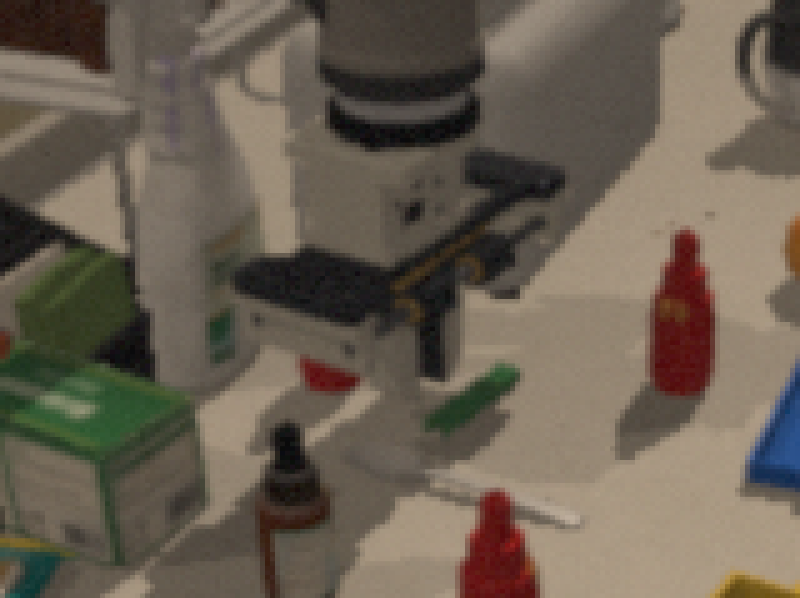

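```bash
python3 -m pendant '[[[-4,0,4],0],[[-4,0,10],0],[[-4,0,10],0],[[-4,0,10],0]]'; python3 -c "
from h import *
go(.655,-.0612,.003,-11.4)
go(.607,-.0612,.003,-11.4)"
```

```text
time: 4.32
tool_pos: [0.6546, -0.0613, 0.0035]
tool_rot: [3.141, -0.002, -0.197]
contact_force: [0.1, -0.9, -0.7]
opening: 0.0202
shift 0.4 -0.2 0.5 turn 0.1
shift -46.7 9.2 0.5 turn 0.1
```

```bash
python3 -m pendant '[[[-8,2,0],0],[[-16,3,0],0],[[-24,5,0],0],[[-32,6,0],0],[[-40,8,0],0],[[-47,9,0],0],[[-49,10,0],0],[[-49,10,0],0],[[-49,10,0],0]]'; python3 -m pendant '[[[5,0,0],0],[[5,0,-40],0],[[5,0,-80],0],[[5,0,-120],0],[[5,0,-150],0],[[5,0,-150],0]]'; python3 -c "
from h import *
for c in ('side','top'):
  im=robot.read_camera(c)
  cv2.imwrite('pics/%s4.png'%c,im[:,:,::-1])
cv2.imwrite('pics/c6.png',cv2.resize(robot.read_camera('side')[170:270,160:320,::-1],None,fx=5,fy=5,interpolation=3))"
```

```text
time: 5.07
tool_pos: [0.6049, -0.0616, 0.0036]
tool_rot: [3.141, -0.002, -0.197]
contact_force: [-0.5, -1.1, -0.1]
opening: 0.0201
time: 5.57
tool_pos: [0.6139, -0.0633, 0.1614]
tool_rot: [3.141, -0.016, -0.197]
contact_force: [0.5, -0.1, 0.9]
opening: 0.0207
```

View pics/c6.png

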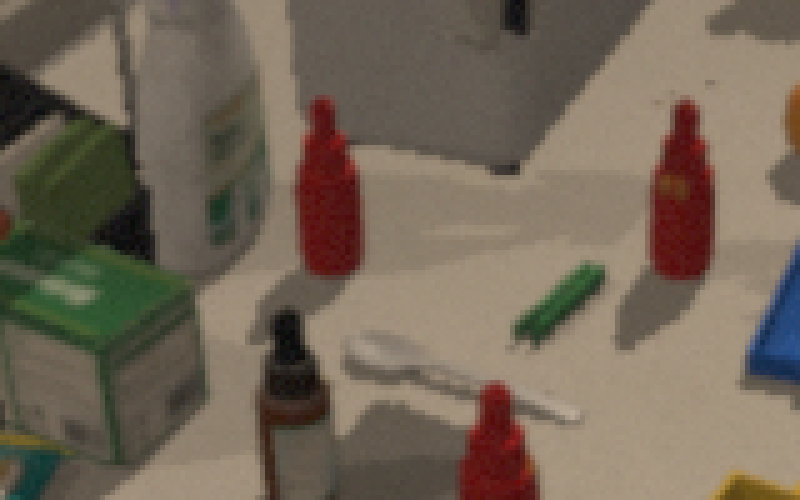

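View pics/top4.png

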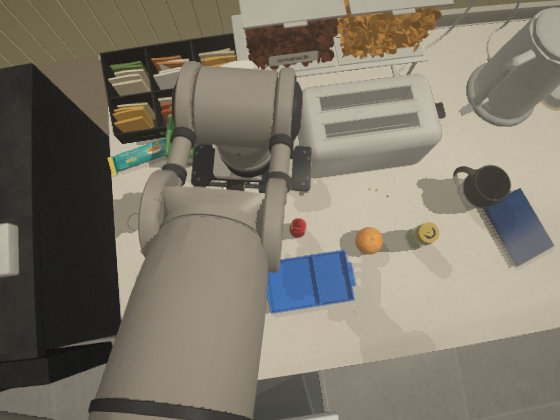

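```bash
python3 - <<'E'
from h import *
np.set_printoptions(precision=4,suppress=True)
for f,x0,x1,y0,y1 in (("side0",240,272,212,240),("side4",255,290,215,245)):
    im=cv2.imread(f"pics/{f}.png");hsv=cv2.cvtColor(im,cv2.COLOR_BGR2HSV)
    m=cv2.inRange(hsv,np.array((40,60,20)),np.array((90,255,255)));m2=np.zeros_like(m);m2[y0:y1,x0:x1]=m[y0:y1,x0:x1]
    ct=max(cv2.findContours(m2,0,cv2.CHAIN_APPROX_NONE)[0],key=len).reshape(-1,2)
    w=px2w("side",ct,.008)[:,:2].astype(np.float32)*1000;ys,xs=np.nonzero(m2)
    print(f,len(xs),cv2.minAreaRect(w),px2w("side",(xs.mean(),ys.mean()),.008)[0])
E
```

```text
side0 110 ((627.8441772460938, -69.58283996582031), (73.6711196899414, 19.177932739257812), 79.60631561279297) [ 0.6282 -0.0677  0.008 ]
side4 108 ((580.3116455078125, -68.64136505126953), (73.05487823486328, 17.741214752197266), 80.9821548461914) [ 0.5798 -0.0664  0.008 ]
```

```bash
python3 -c "
from h import *
go(.584,-.073,.1,79.5)"
```

```text
shift -23.1 15.3 53.3 turn -90.8
```

```bash
python3 -m pendant '[[[-23,15,0],-7],[[-23,15,0],-14],[[-23,15,0],-21],[[-23,15,0],-28],[[-23,15,0],-35],[[-23,15,0],-42],[[-23,15,0],-49],[[-23,15,0],-56],[[-23,15,0],-63],[[-23,15,0],-70]]' 0.43; python3 -c "
from h import *
go(.584,-.073,.1,79.5)"
```

```text
time: 6.55
tool_pos: [0.5833, -0.0724, 0.1508]
tool_rot: [-3.14, 0.001, 1.031]
contact_force: [-0.2, -0.3, 0.1]
opening: 0.0399
shift -0.1 0.9 50.8 turn -20.5
```

```bash
python3 -m pendant '[[[0,1,0],-7],[[0,1,0],-14],[[0,1,30],-20.5],[[0,1,65],-20.5],[[0,1,100],-20.5],[[0,1,130],-20.5],[[0,1,143],-20.5],[[0,1,147],-20.5],[[0,1,147],-20.5],[[0,1,147],-20.5]]'; python3 -c "
from h import *
go(.584,-.073,.003,79.5)
cv2.imwrite('pics/c7.png',cv2.resize(robot.read_camera('side')[170:270,180:340,::-1],None,fx=5,fy=5,interpolation=3))"
```

```text
time: 7.38
tool_pos: [0.5826, -0.0726, 0.002]
tool_rot: [-3.136, -0.0, 1.388]
contact_force: [-0.7, 0.2, 0.4]
opening: 0.0394
shift -0.2 1.4 -1.0 turn 0.0
```

View pics/c7.png

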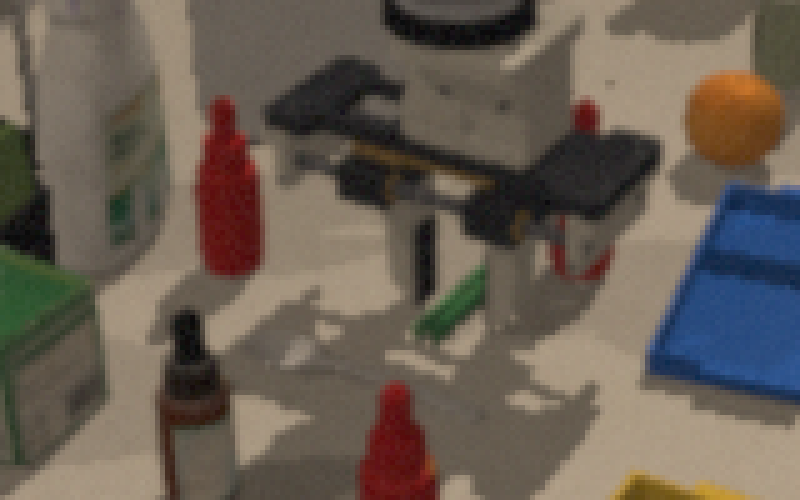

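Straddled well. Now I'll grip at z = 3 mm and lift.

```bash
python3 -m pendant '[[[0,0,-1],0],[[0,0,-1],0],[[0,0,-1],0],[[0,0,-1],0],[[0,0,-1],0],[[0,0,-1],0]]' 0 25; python3 -m pendant '[[[0,0,-10],0],[[0,0,-40],0],[[0,0,-80],0],[[0,0,-120],0],[[0,0,-145],0],[[0,0,-145],0]]';  python3 -c "
from h import *
go(.424,-.107,.148,0)
cv2.imwrite('pics/c8.png',cv2.resize(robot.read_camera('side')[130:260,180:340,::-1],None,fx=5,fy=4.6,interpolation=3))"
```

```text
time: 7.93
tool_pos: [0.583, -0.0727, 0.0034]
tool_rot: [-3.137, -0.0, 1.388]
contact_force: [-0.2, -0.2, -1.2]
opening: 0.0145
time: 8.43
tool_pos: [0.587, -0.0736, 0.1559]
tool_rot: [3.134, 0.001, 1.388]
contact_force: [-0.1, -1.2, -0.5]
opening: 0.0144
shift -62.4 -154.2 7.9 turn 79.5
```

View pics/c8.png

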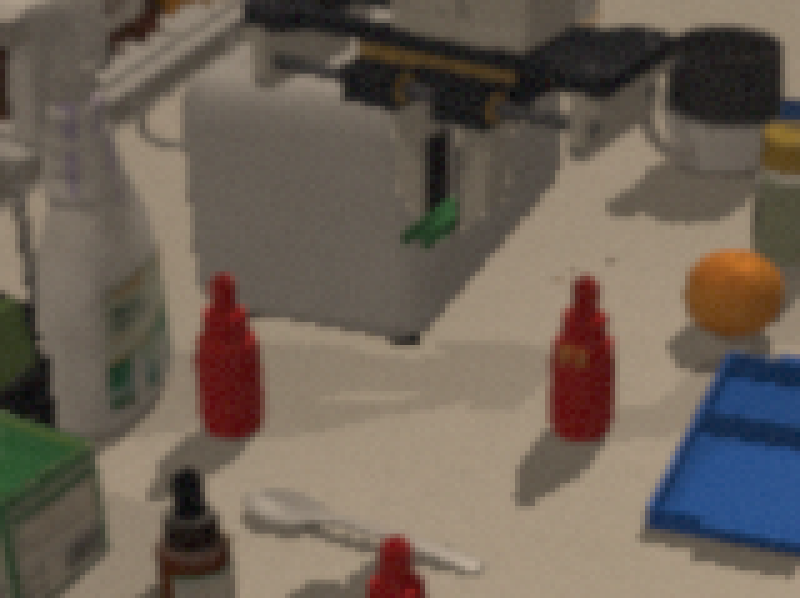

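```bash
python3 -m pendant '[[[-10,-20,0],7],[[-20,-50,0],14],[[-32,-80,0],21],[[-44,-110,0],28],[[-56,-140,0],35],[[-62,-154,0],42],[[-62,-154,0],49],[[-62,-154,0],56],[[-62,-154,0],63],[[-62,-154,0],70]]'; python3 -c "
from h import *
go(.424,-.107,.06,0)"
```

```text
time: 9.32
tool_pos: [0.4219, -0.106, 0.1514]
tool_rot: [3.141, -0.001, 0.16]
contact_force: [-0.4, 0.0, -0.3]
opening: 0.0145
shift 1.9 1.3 91.4 turn 9.2
```

```bash
python3 -m pendant '[[[2,1,0],7],[[2,1,20],9],[[2,1,50],9],[[2,1,85],9],[[2,1,115],9],[[2,1,115],9],[[2,1,115],9]]'; python3 -c "
from h import *
go(.424,-.107,.006,0)
for c in ('side','top'):
  im=robot.read_camera(c)
  cv2.imwrite('pics/%s9.png'%c,cv2.resize(im[180:320,210:390,::-1],None,fx=4.3,fy=4.2,interpolation=3))"
```

```text
time: 9.9
tool_pos: [0.4226, -0.106, 0.0353]
tool_rot: [-3.14, 0.004, 0.003]
contact_force: [0.2, -0.3, 0.8]
opening: 0.0147
shift 1.4 1.0 29.3 turn 0.2
```

View pics/side9.png

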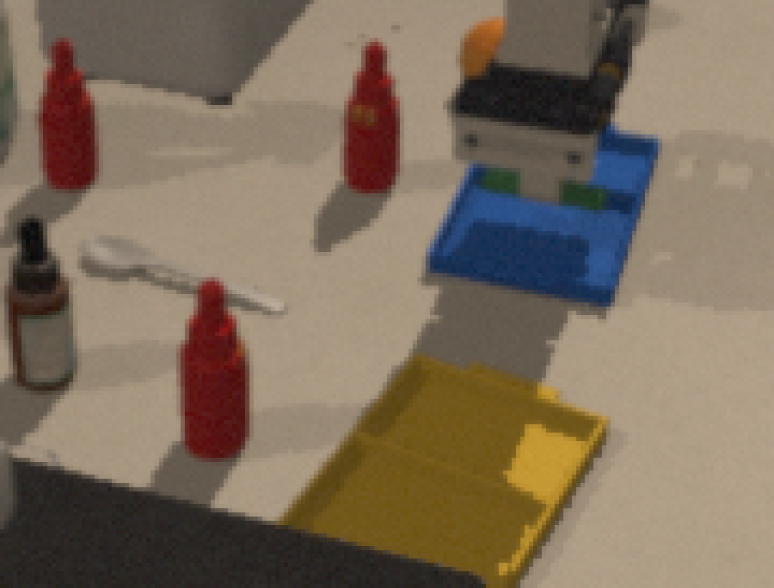

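```bash
python3 -m pendant '[[[1,1,12],0],[[1,1,22],0],[[1,1,28],0],[[1,1,28],0],[[1,1,28],0]]'; python3 -m pendant '[[[0,0,0],0],[[0,0,0],0],[[0,0,0],0],[[0,0,-20],0],[[0,0,-60],0],[[0,0,-100],0],[[0,0,-140],0],[[0,0,-140],0]]' 0.38; python3 -c "
from h import *
go(.637,.107,.15,0)"
```

```text
time: 10.42
tool_pos: [0.4264, -0.1082, 0.0105]
tool_rot: [3.14, -0.004, 0.003]
contact_force: [-1.0, 0.0, -0.4]
opening: 0.0147
time: 11.08
tool_pos: [0.4295, -0.1095, 0.1576]
tool_rot: [3.135, -0.016, 0.004]
contact_force: [1.8, -0.7, 0.8]
opening: 0.0348
shift 208.2 -215.8 7.6 turn 0.2
```

```bash
python3 -m pendant '[[[27,-28,0],0],[[56,-58,0],0],[[84,-86,0],0],[[110,-115,0],0],[[138,-143,0],0],[[165,-170,0],0],[[190,-197,0],0],[[208,-216,0],0],[[208,-216,0],0],[[208,-216,0],0]]' 1; python3 -c "
from h import *
go(.637,.107,.042,0)
for c in ('side','top'):
  im=robot.read_camera(c)
  cv2.imwrite('pics/%s10.png'%c,im[:,:,::-1])"
```

```text
time: 11.92
tool_pos: [0.6367, 0.1082, 0.1586]
tool_rot: [3.135, -0.015, 0.006]
contact_force: [0.0, 0.4, 0.2]
opening: 0.0916
shift 0.3 1.2 116.6 turn 0.3
```

View pics/side10.png

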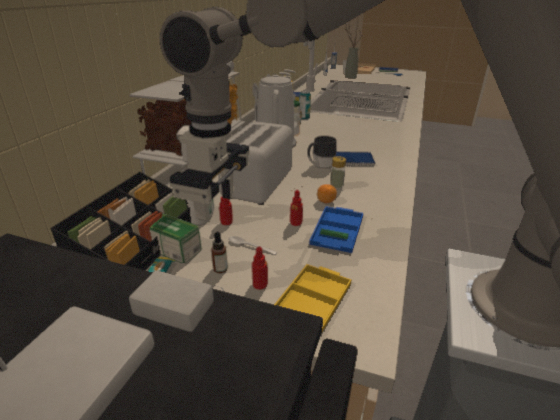

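View pics/top10.png

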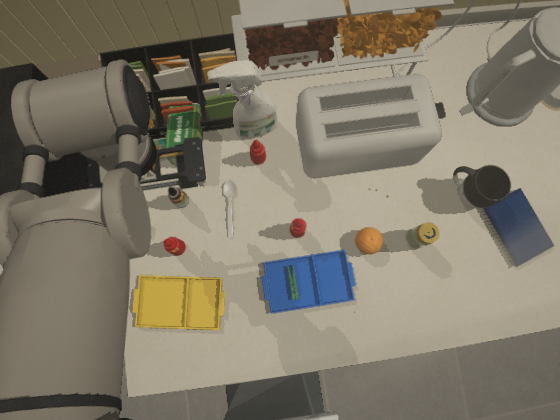

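```bash
python3 - <<'E'
from h import *
np.set_printoptions(precision=3,suppress=True)
print(px2w("top",[(168,163),(200,165),(200,160)],0),px2w("top",[(200,160)],.07),px2w("side",[(201,251),(184,262)],0))
b=px2w("side",[(201,251)],0)[0]
for z in (.04,.05,.06,.08,.1): print(z,w2px("side",[[b[0],b[1],z]]))
s=robot.observe();print(s["tool_rot"],s['qpos'])
print(w2px("top",[[.637,.107,.1],[.637,.107,0]]),w2px("side",[[.637,.107,.1],[.637,.107,0]]))
for c,y0,y1,x0,x1 in (("top",170,220,150,200),("side",225,280,200,240)):
  im=cv2.imread(f"pics/{c}10.png"); cv2.imwrite(f"pics/b_{c}.png",cv2.resize(im[y0:y1,x0:x1],None,fx=10,fy=10,interpolation=3))
E
```

```text
[[0.733 0.131 0.   ]
 [0.717 0.058 0.   ]
 [0.729 0.057 0.   ]] [[0.703 0.046 0.07 ]] [[0.711 0.066 0.   ]
 [0.727 0.117 0.   ]]
0.04 [[199.35  237.296]]
0.05 [[198.926 233.77 ]]
0.06 [[198.498 230.202]]
0.08 [[197.628 222.94 ]]
0.1 [[196.74  215.503]]
[ 3.134 -0.014  0.003] [ 0.051  0.608  1.276 -0.008  1.244  1.621]
[[170.684 190.646]
 [182.148 201.868]] [[217.782 231.178]
 [221.062 267.941]]
```

View pics/b_top.png

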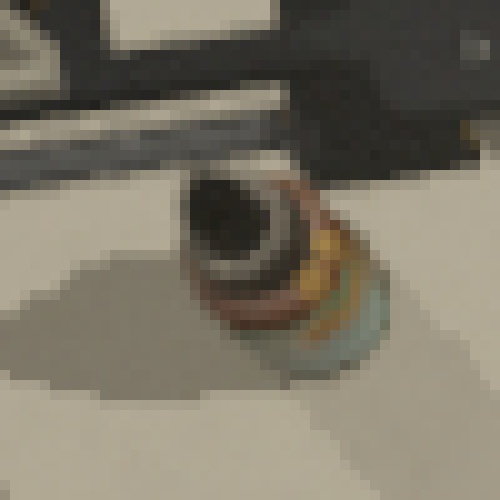

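View pics/b_side.png

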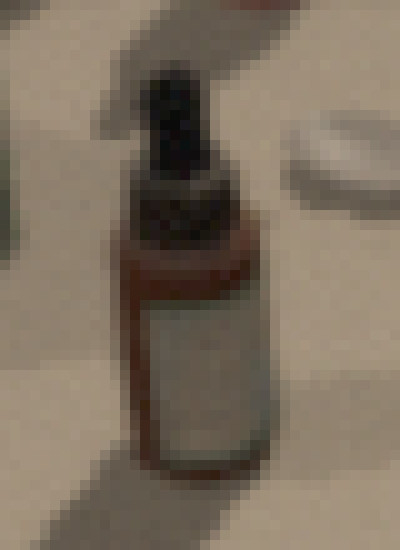

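```bash
python3 -m pendant '[[[0,2,30],0],[[0,2,60],0],[[0,2,85],0],[[0,2,104],0],[[0,2,114],0],[[0,2,115],0],[[0,2,115],0],[[0,2,115],0]]'; python3 -c "
from h import *
go(.637,.106,.042,0)
for c in ('side','top'):
  im=robot.read_camera(c)
  cv2.imwrite('pics/%s11.png'%c,cv2.resize(im[180:300,150:310,::-1],None,fx=5,fy=5,interpolation=3))"
```

```text
time: 12.68
tool_pos: [0.6385, 0.1034, 0.0458]
tool_rot: [3.134, -0.017, 0.003]
contact_force: [-0.1, -0.1, 0.9]
opening: 0.092
shift -1.5 -2.6 3.8 turn 0.2
```

View pics/side11.png

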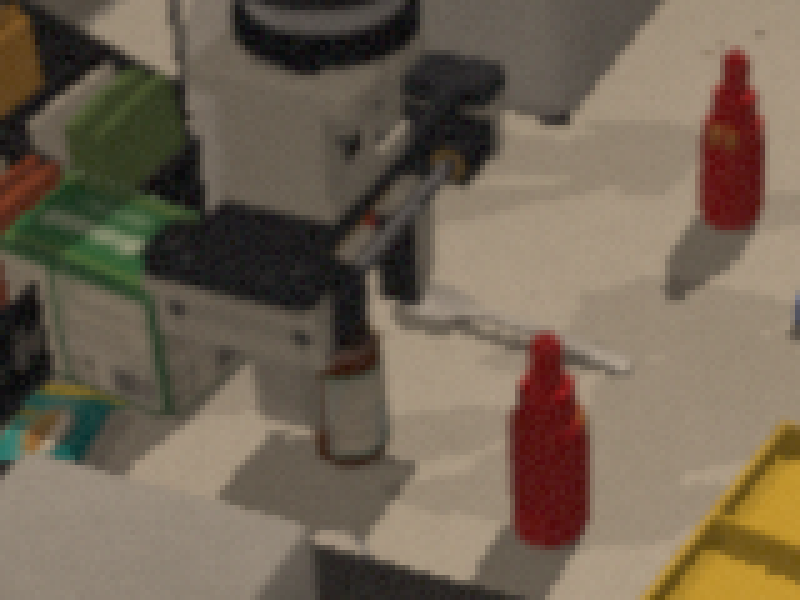

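```bash
python3 -m pendant '[[[-1,-2,3],0],[[-1,-2,3],0],[[-1,-2,3],0],[[-1,-2,3],0],[[-1,-2,3],0],[[-1,-2,3],0],[[-1,-2,3],0],[[-1,-2,3],0]]' 0.3 25; python3 -m pendant '[[[0,0,0],0],[[0,0,0],0],[[0,0,0],0]]' 0 25; python3 -c "
from h import *
go(.637,.106,.042,0)
for c in ('side','top'):
  im=robot.read_camera(c)
  cv2.imwrite('pics/%s12.png'%c,cv2.resize(im[180:300,150:310,::-1],None,fx=5,fy=5,interpolation=3))"
```

```text
time: 13.45
tool_pos: [0.6376, 0.1056, 0.0428]
tool_rot: [3.134, -0.017, 0.003]
contact_force: [0.4, -0.4, 0.8]
opening: 0.0428
time: 13.7
tool_pos: [0.6376, 0.1056, 0.0428]
tool_rot: [3.135, -0.017, 0.003]
contact_force: [0.8, -0.7, -0.1]
opening: 0.0314
shift -0.6 -0.4 0.8 turn 0.2
```

View pics/side12.png

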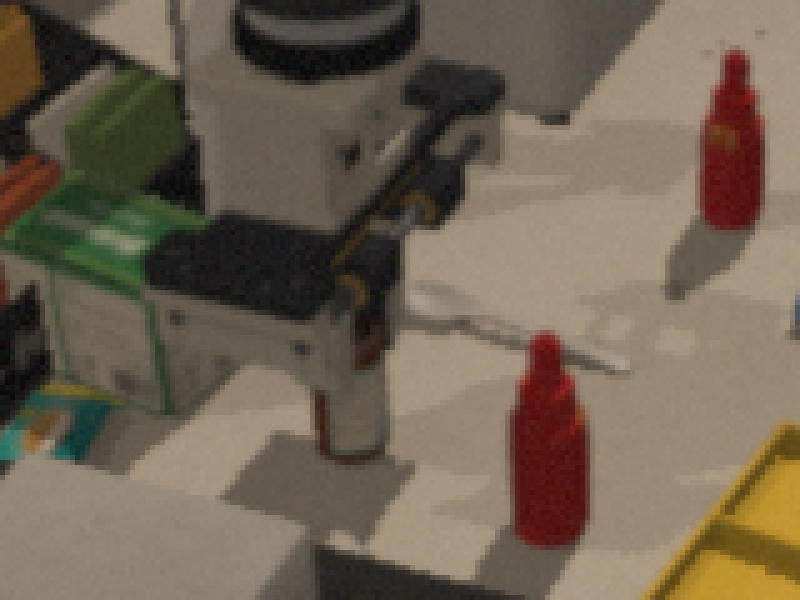

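```bash
python3 -m pendant '[[[0,0,0],0],[[0,0,0],0]]'; python3 -m pendant '[[[0,0,-4],0],[[0,0,-10],0],[[0,0,-16],0],[[0,0,-16],0]]';python3 -c "
from h import *
for c in ('side','top'):
  im=robot.read_camera(c)
  cv2.imwrite('pics/%s13.png'%c,cv2.resize(im[180:300,150:310,::-1],None,fx=5,fy=5,interpolation=3))"
```

```text
time: 13.97
tool_pos: [0.6376, 0.1056, 0.0428]
tool_rot: [3.135, -0.017, 0.003]
contact_force: [0.2, -0.4, -0.4]
opening: 0.0314
time: 14.3
tool_pos: [0.6383, 0.1058, 0.0607]
tool_rot: [3.135, -0.02, 0.003]
contact_force: [0.3, 0.1, -1.3]
opening: 0.0312
```

View pics/side13.png

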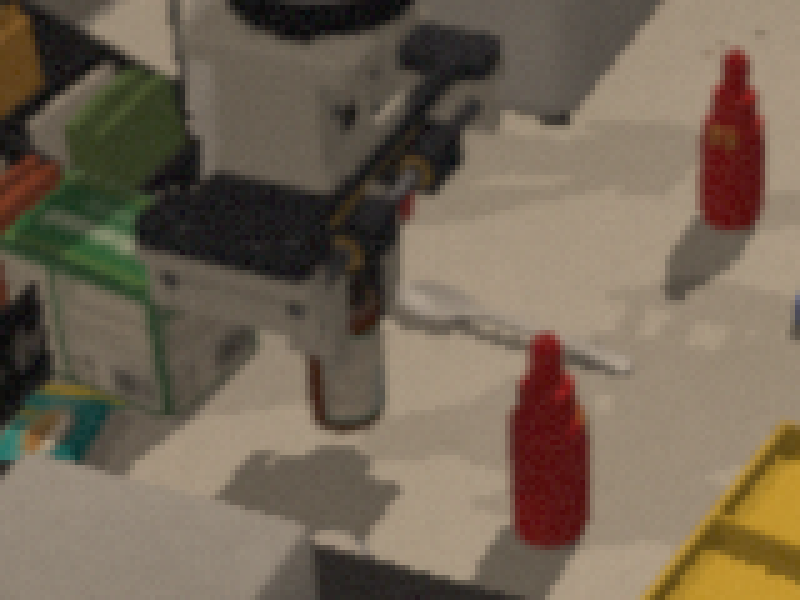

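View pics/top13.png

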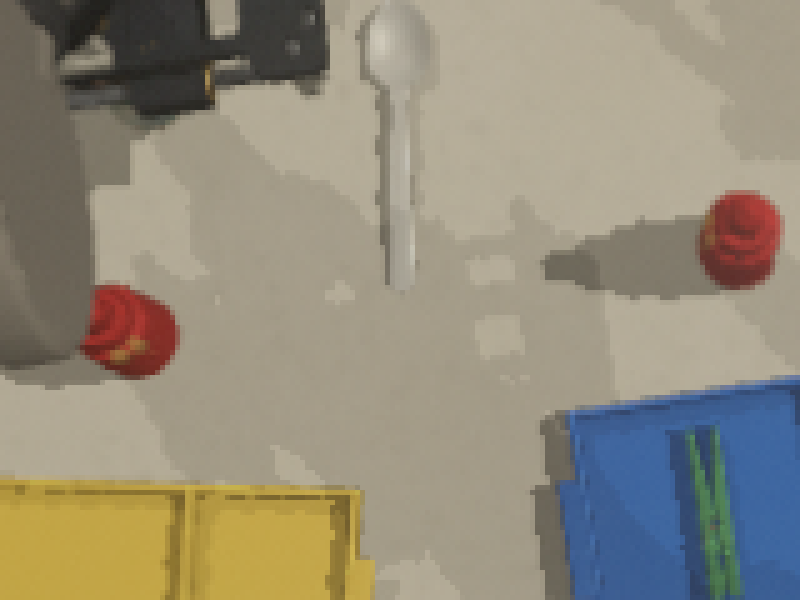

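```bash
python3 -m pendant '[[[0,0,-20],0],[[0,0,-50],0],[[0,0,-80],0],[[0,0,-105],0],[[0,0,-112],0],[[0,0,-112],0],[[0,0,-112],0]]';python3 -c "
from h import *
go(.4252,-.194,.172,0)"
```

```text
time: 14.98
tool_pos: [0.6351, 0.1065, 0.1705]
tool_rot: [3.134, -0.017, 0.003]
contact_force: [-0.1, -0.1, -1.3]
opening: 0.0312
shift -210.8 299.8 -1.5 turn 0.2
```

```bash
python3 -m pendant '[[[-10,15,0],0],[[-30,43,0],0],[[-52,74,0],0],[[-74,105,0],0],[[-96,137,0],0],[[-118,168,0],0],[[-140,199,0],0],[[-162,230,0],0],[[-182,258,0],0],[[-196,280,0],0]]' ; python3 -m pendant '[[[-8,10,0],0],[[-12,17,0],0],[[-12,17,0],0],[[-12,17,0],0]]';python3 -c "
from h import *
go(.4252,-.194,.0465,0)
for c in ('side','top'):
  im=robot.read_camera(c)
  cv2.imwrite('pics/%s14.png'%c,im[:,:,::-1])"
```

```text
time: 15.82
tool_pos: [0.4369, -0.1751, 0.167]
tool_rot: [3.137, -0.013, 0.002]
contact_force: [0.2, 0.2, -1.4]
opening: 0.0313
time: 16.15
tool_pos: [0.4249, -0.1918, 0.166]
tool_rot: [3.138, -0.012, 0.001]
contact_force: [0.0, 1.3, -0.6]
opening: 0.0313
shift 0.3 2.3 119.5 turn 0.1
```

View pics/side14.png

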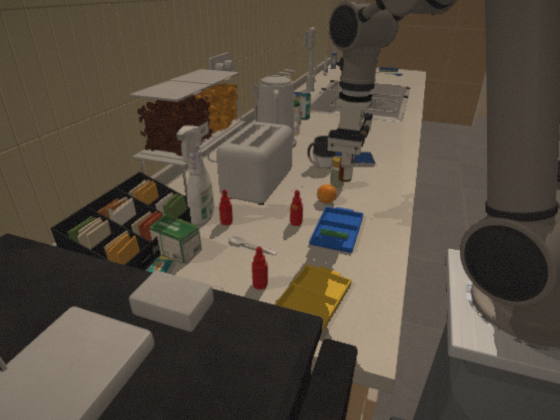

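View pics/top14.png

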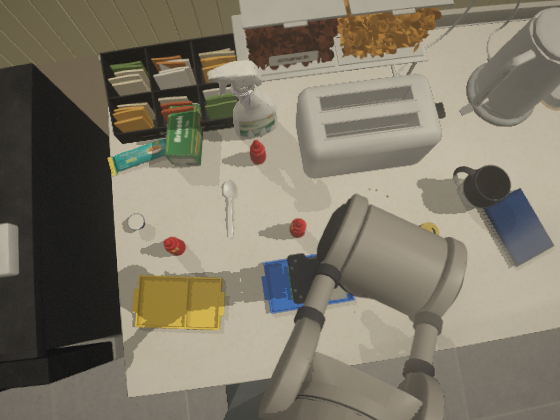

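```bash
python3 -m pendant '[[[0,2,25],0],[[0,2,55],0],[[0,2,80],0],[[0,2,98],0],[[0,2,108],0],[[0,2,113],0],[[0,2,113],0],[[0,2,113],0]]';python3 -c "
from h import *
go(.4252,-.194,.0465,0)
for c in ('side','top'):
  im=robot.read_camera(c)
  cv2.imwrite('pics/%s15.png'%c,cv2.resize(im[170:270,270:390,::-1],None,fx=6,fy=6,interpolation=3))"
```

```text
time: 16.92
tool_pos: [0.4274, -0.1934, 0.0537]
tool_rot: [3.137, -0.013, 0.004]
contact_force: [0.7, -0.5, 0.2]
opening: 0.0314
shift -2.2 0.6 7.2 turn 0.2
```

View pics/side15.png

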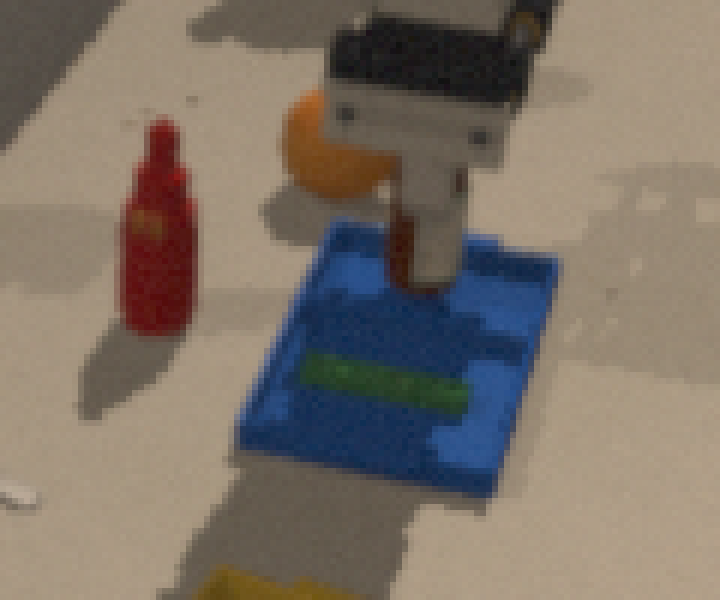

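Over the bay; I'll lower the last 7 mm and release.

```bash
python3 -m pendant '[[[-2,0,3],0],[[-2,0,6],0],[[-2,0,8],0],[[-2,0,8],0],[[-2,0,8],0]]'; python3 -m pendant '[[[0,0,0],0],[[0,0,0],0],[[0,0,0],0],[[0,0,0],0],[[0,0,-3],0],[[0,0,-10],0],[[0,0,-25],0]]' 0.65; python3 -m pendant '[[[0,0,-30],0],[[0,0,-60],0],[[0,0,-90],0],[[0,0,-105],0],[[0,0,-105],0]]'; python3 -c "
from h import *
go(.4884,-.282,.17,90)
for c in ('side','top'):
  im=robot.read_camera(c)
  cv2.imwrite('pics/%s16.png'%c,cv2.resize(im[170:270,270:390,::-1],None,fx=6,fy=6,interpolation=3))"
```

```text
time: 17.43
tool_pos: [0.4256, -0.1939, 0.0462]
tool_rot: [3.136, -0.014, 0.004]
contact_force: [-0.3, 0.1, -1.0]
opening: 0.0311
time: 18.02
tool_pos: [0.4244, -0.1933, 0.0707]
tool_rot: [3.138, -0.011, 0.003]
contact_force: [-0.6, -0.2, -0.2]
opening: 0.0599
time: 18.43
tool_pos: [0.425, -0.194, 0.18]
tool_rot: [3.133, -0.018, 0.004]
contact_force: [0.4, 0.7, 0.5]
opening: 0.0595
shift 63.1 88.2 10.0 turn -89.8
```

View pics/side16.png

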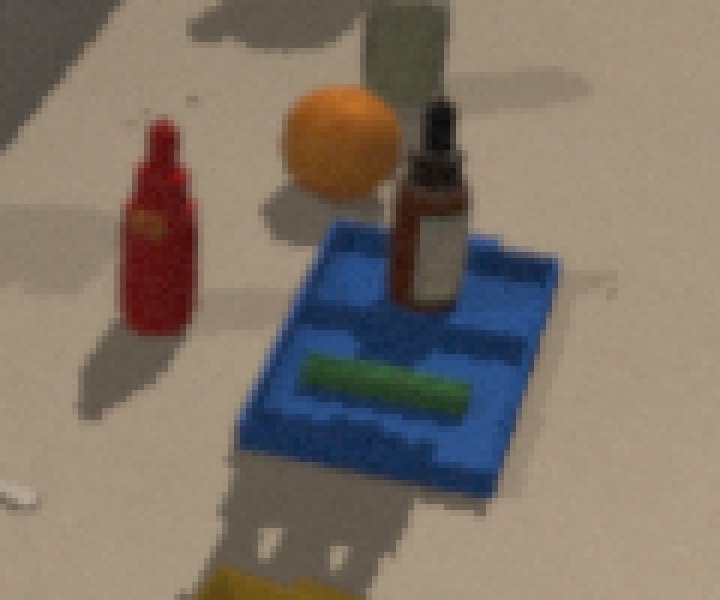

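```bash
python3 -m pendant '[[[20,25,0],-7],[[40,55,0],-14],[[60,85,0],-21],[[63,88,0],-28],[[63,88,0],-35],[[63,88,0],-42],[[63,88,0],-49],[[63,88,0],-56],[[63,88,0],-63],[[63,88,0],-70]]' 1; python3 -m pendant '[[[0,0,0],-7],[[0,0,0],-14],[[0,0,0],-20],[[0,0,0],-20],[[0,0,0],-20]]'; python3 -c "
from h import *
go(.4884,-.282,.013,90)
for c in ('side','top'):
  im=robot.read_camera(c)
  cv2.imwrite('pics/%s17.png'%c,im[:,:,::-1])"
```

```text
time: 19.37
tool_pos: [0.4857, -0.2801, 0.1754]
tool_rot: [3.132, -0.001, 1.231]
contact_force: [0.8, 0.1, -0.3]
opening: 0.0917
time: 19.78
tool_pos: [0.4852, -0.2797, 0.174]
tool_rot: [3.134, 0.0, 1.577]
contact_force: [0.3, -0.0, 1.0]
opening: 0.0917
shift -2.3 3.2 161.0 turn 0.4
```

View pics/side17.png

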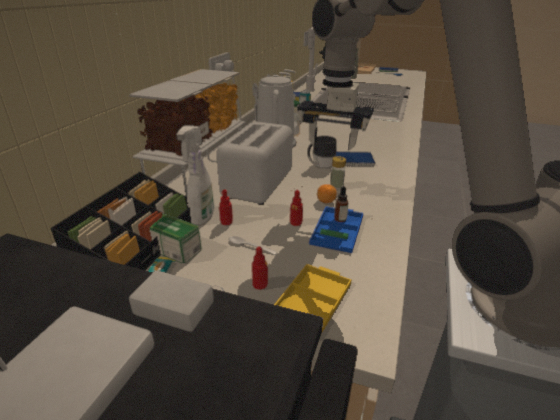

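View pics/top17.png

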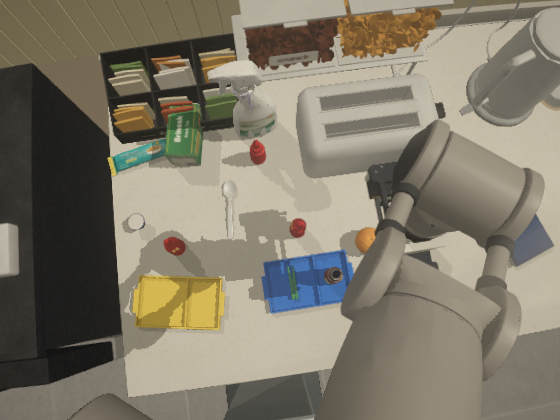

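```bash
python3 -m pendant '[[[-2,3,20],0],[[-2,3,50],0],[[-2,3,80],0],[[-2,3,105],0],[[-2,3,120],0],[[-2,3,120],0],[[-2,3,120],0]]'; python3 -c "
from h import *
print(w2px('top',[[.485,-.28,.24]]))
go(.4884,-.282,.013,90)
for c in ('side','top'):
  im=robot.read_camera(c)
  cv2.imwrite('pics/%s18.png'%c,cv2.resize(im[150:290,290:450,::-1],None,fx=4.5,fy=4.2,interpolation=3))"
```

```text
time: 20.47
tool_pos: [0.4891, -0.2817, 0.054]
tool_rot: [3.135, -0.0, 1.576]
contact_force: [-0.3, 0.4, 0.3]
opening: 0.092
[[395.69854023 224.99937444]]
shift -0.3 -0.7 41.0 turn 0.3
```

View pics/side18.png

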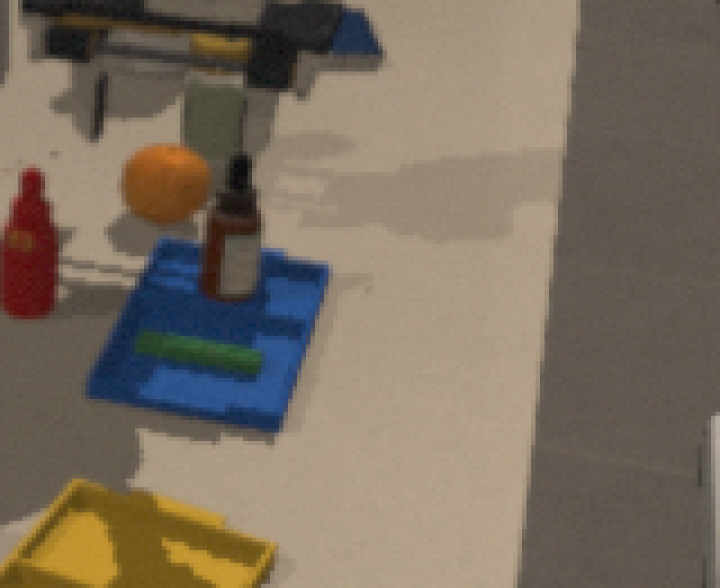

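View pics/top18.png

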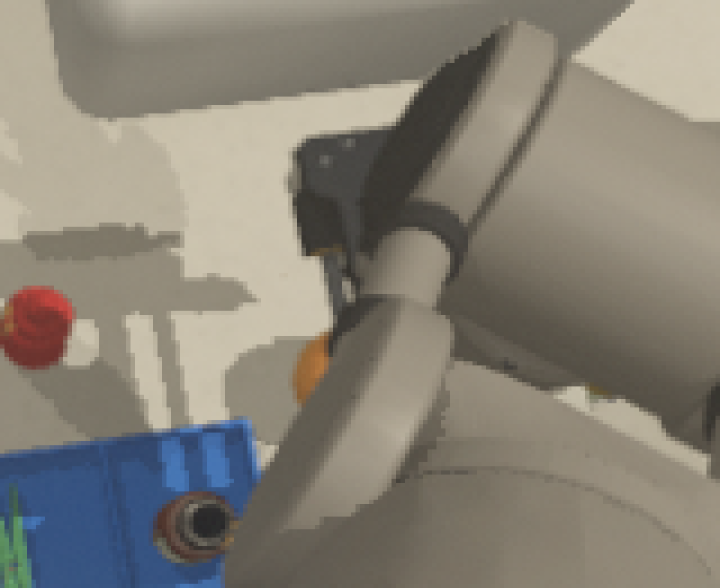

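```bash
python3 -c "
from h import *
print(w2px('side',[[.4884,-.282,.0265],[.489,-.282,.054],[.544,-.282,.054],[.434,-.282,.054],[.437,-.282,.1]]))
print(px2w('side',[(326.7,193.6)],.0265))"
```

```text
[[326.1517547  192.50586564]
 [326.63843276 184.10616259]
 [308.38443081 181.14136611]
 [345.38283123 187.15650507]
 [345.93508458 172.3848076 ]]
[[ 0.48530745 -0.27589368  0.0265    ]]
```

```bash
python3 -m pendant '[[[1,-1,15],0],[[1,-1,30],0],[[1,-1,38],0],[[1,-1,40],0],[[1,-1,40],0]]'; python3 -m pendant '[[[0,0,0],0],[[0,0,0],0],[[0,0,0],0],[[0,0,0],0],[[0,0,0],0],[[0,0,0],0]]' 0.3 20; python3 -m pendant '[[[0,0,-5],0],[[0,0,-15],0],[[0,0,-30],0],[[0,0,-30],0]]'; python3 -c "
from h import *
for c in ('side',):
  im=robot.read_camera(c)
  cv2.imwrite('pics/%s19.png'%c,cv2.resize(im[150:290,290:450,::-1],None,fx=4.5,fy=4.2,interpolation=3))"
```

```text
time: 20.98
tool_pos: [0.4898, -0.2818, 0.0162]
tool_rot: [3.131, 0.003, 1.576]
contact_force: [-0.5, 0.1, -0.4]
opening: 0.0919
time: 21.48
tool_pos: [0.4898, -0.2818, 0.0164]
tool_rot: [3.131, 0.003, 1.576]
contact_force: [-0.4, -0.2, 0.3]
opening: 0.0563
time: 21.82
tool_pos: [0.4909, -0.2828, 0.0494]
tool_rot: [3.127, 0.006, 1.576]
contact_force: [1.2, -0.5, -1.9]
opening: 0.0556
```

View pics/side19.png

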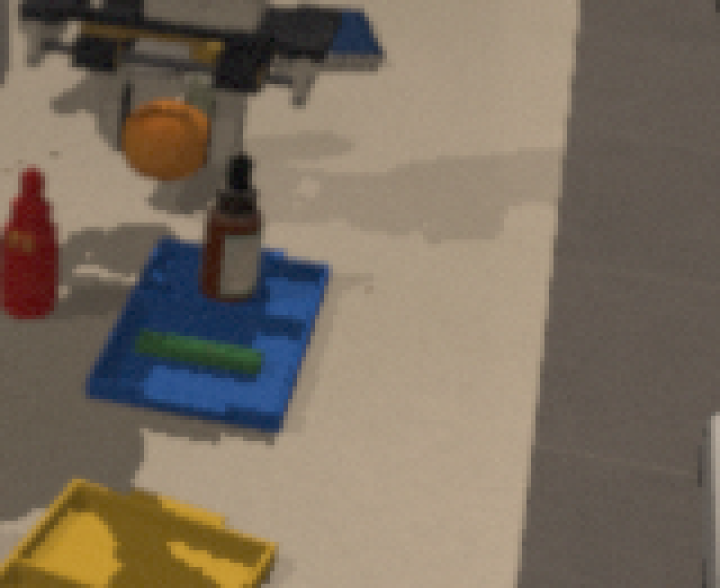

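```bash
python3 -m pendant '[[[0,0,-30],0],[[0,0,-65],0],[[0,0,-100],0],[[0,0,-120],0],[[0,0,-125],0],[[0,0,-125],0]]'; python3 -c "
from h import *
go(.4205,.1705,.17,80.2)"
```

```text
time: 22.37
tool_pos: [0.4893, -0.2822, 0.1743]
tool_rot: [3.126, 0.007, 1.576]
contact_force: [0.3, 0.4, -2.3]
opening: 0.0553
shift 453.0 -66.2 4.3 turn 10.1
```

```bash
python3 -m pendant '[[[10,-2,0],1],[[35,-5,0],2],[[70,-10,0],3],[[105,-15,0],4],[[140,-20,0],5],[[175,-26,0],6],[[210,-31,0],7],[[245,-36,0],8],[[280,-41,0],9],[[310,-46,0],10]]' - 30; python3 -m pendant '[[[30,-4,0],0],[[65,-9,0],0],[[95,-14,0],0],[[120,-18,0],0],[[132,-20,0],0],[[132,-20,0],0]]'; python3 -c "
from h import *
go(.4205,.1705,.021,80.2)
for c in ('side','top'):
  im=robot.read_camera(c)
  cv2.imwrite('pics/%s20.png'%c,im[:,:,::-1])"
```

```text
time: 23.2
tool_pos: [0.4396, 0.0297, 0.1692]
tool_rot: [3.129, 0.004, 1.401]
contact_force: [0.5, -0.9, -0.2]
opening: 0.055
time: 23.7
tool_pos: [0.4407, 0.1652, 0.1662]
tool_rot: [3.133, 0.005, 1.404]
contact_force: [0.3, -0.2, -1.3]
opening: 0.0547
shift 1.9 -20.8 145.2 turn 0.3
```

View pics/side20.png

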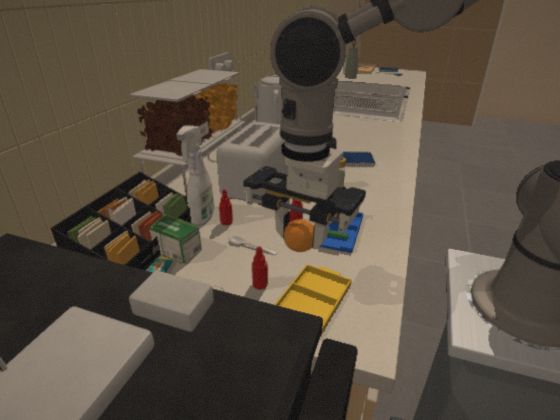

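View pics/top20.png

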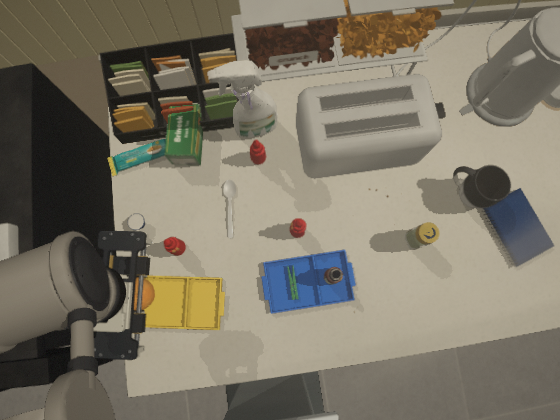

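```bash
python3 -c "
from h import *
im=cv2.imread('pics/side20.png');hsv=cv2.cvtColor(im,cv2.COLOR_BGR2HSV)
m=cv2.inRange(hsv,np.array((5,150,60)),np.array((16,255,255)));m[:,:280]=0;m[:,322:]=0;m[:210]=0;m[260:]=0
ys,xs=np.nonzero(m);print(xs.mean(),ys.mean(),xs.min(),xs.max(),ys.min(),ys.max())
s=robot.observe();p=s['tool_pos'];print(p,s['opening'])
print(w2px('side',[[p[0],p[1],p[2]+d] for d in (.01,.005,0,-.005)]))"
```

```text
298.8388324873096 234.57741116751268 284 313 218 250
[0.44100251 0.16302834 0.16664548] 0.054928069946196874
[[299.97121324 233.08867426]
 [299.86363871 235.43746093]
 [299.75684082 237.76814455]
 [299.65081199 240.08091649]]
```

```bash
python3 -m pendant '[[[2,-21,20],0],[[2,-21,50],0],[[2,-21,80],0],[[2,-21,105],0],[[2,-21,118],0],[[2,-21,120],0],[[2,-21,120],0],[[2,-21,120],0]]'; python3 -c "
from h import *
go(.4205,.1705,.023,80.2)
for c in ('side','top'):
  im=robot.read_camera(c)
  cv2.imwrite('pics/%s21.png'%c,cv2.resize(im[200:340,100:380,::-1],None,fx=2.8,fy=2.8,interpolation=3))"
```

```text
time: 24.47
tool_pos: [0.4221, 0.1671, 0.0469]
tool_rot: [3.132, 0.006, 1.402]
contact_force: [-0.1, -0.4, -0.5]
opening: 0.055
shift 3.1 -2.1 23.9 turn 0.1
```

View pics/side21.png

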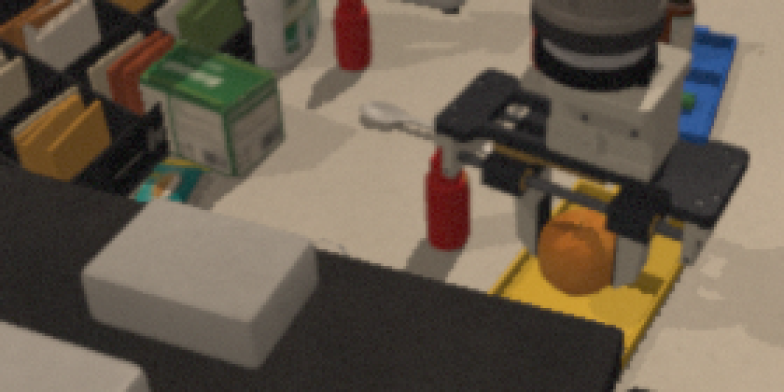

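View pics/top21.png

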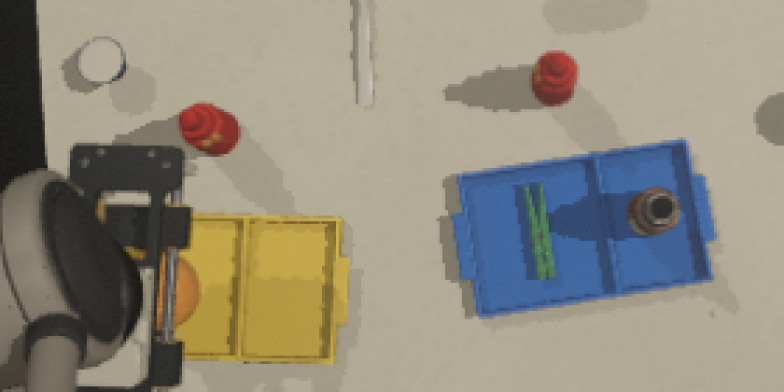

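```bash
python3 -m pendant '[[[2,-2,8],0],[[2,-2,16],0],[[2,-2,21],0],[[2,-2,24],0],[[2,-2,24],0],[[2,-2,24],0]]'; python3 -m pendant '[[[0,0,0],0],[[0,0,0],0],[[0,0,0],0]]' 0.72; python3 -m pendant '[[[0,0,0],0],[[0,0,-15],0],[[0,0,-35],0],[[0,0,-70],0],[[0,0,-110],0],[[0,0,-140],0],[[0,0,-140],0]]' 0.95; python3 -c "
from h import *
go(.602,.2061,.16,90)
for c in ('side','top'):
  im=robot.read_camera(c)
  cv2.imwrite('pics/%s22.png'%c,cv2.resize(im[200:340,100:380,::-1],None,fx=2.8,fy=2.8,interpolation=3))"
```

```text
time: 25.07
tool_pos: [0.4209, 0.1696, 0.0231]
tool_rot: [3.131, 0.005, 1.402]
contact_force: [1.3, 0.6, -0.6]
opening: 0.0544
time: 25.32
tool_pos: [0.4212, 0.1697, 0.0234]
tool_rot: [3.131, 0.005, 1.402]
contact_force: [-0.6, 0.6, 0.1]
opening: 0.0652
time: 25.9
tool_pos: [0.423, 0.1715, 0.1693]
tool_rot: [3.12, 0.0, 1.402]
contact_force: [1.5, 1.1, 0.6]
opening: 0.0875
shift 64.1 170.7 9.3 turn -9.6
```

View pics/side22.png

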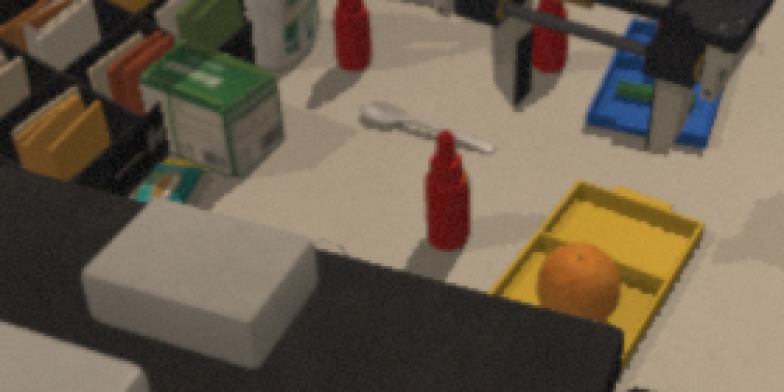

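View pics/top22.png

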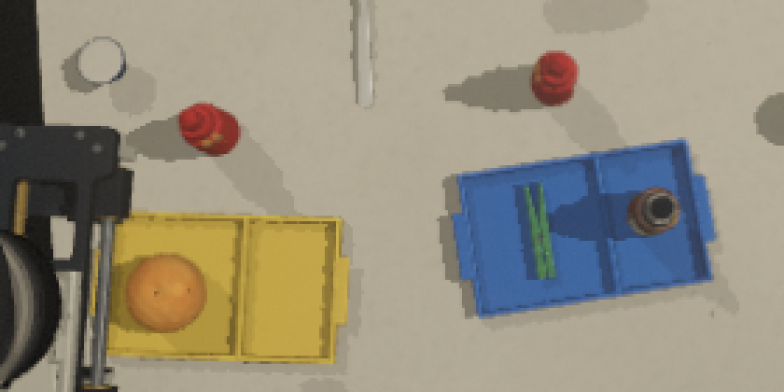

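```bash
python3 - <<'E'
from h import *
np.set_printoptions(precision=3,suppress=True)
im=robot.read_camera("top");cv2.imwrite("pics/t23.png",cv2.resize(im[130:400,0:200,::-1],None,fx=2.9,fy=2.2,interpolation=3))
im=robot.read_camera("side");cv2.imwrite("pics/s23.png",cv2.resize(im[220:420,0:400,::-1],None,fx=2,fy=2,interpolation=3))
print(px2w("top",[(136.5,221.4)],.029))
for z in (0,.1,.2,.3,.4): print(z,"side corner",px2w("side",[(319,316)],z)[0][:2],"top edge",px2w("top",[(115,180),(122,280)],z)[:,:2].ravel())
E
```

```text
[[0.601 0.204 0.029]]
0 side corner [0.392 0.173] top edge [0.711 0.256 0.484 0.255]
0.1 side corner [0.375 0.269] top edge [0.676 0.218 0.474 0.218]
0.2 side corner [0.357 0.364] top edge [0.642 0.181 0.465 0.181]
0.3 side corner [0.339 0.459] top edge [0.607 0.144 0.456 0.144]
0.4 side corner [0.321 0.555] top edge [0.573 0.107 0.447 0.106]
```

View pics/t23.png

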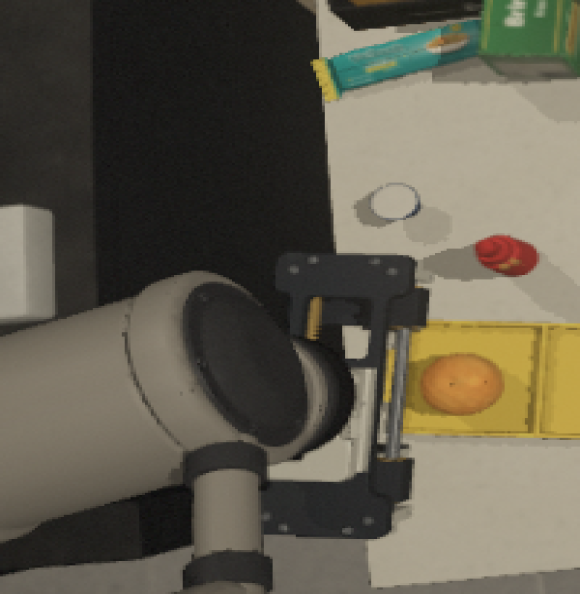

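View pics/s23.png

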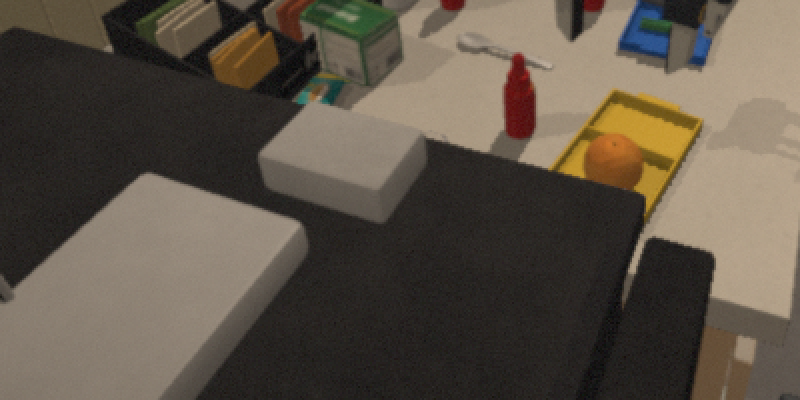

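```bash
python3 - <<'E'
from h import *
np.set_printoptions(precision=3,suppress=True)
S=[(319,316),(270,303),(150,268),(60,245)]; T=[(110,345),(112,245),(113,190),(110,150)]
for z in (0,.03,.045,.06,.08,.1,.15): print(z,px2w("side",S,z)[:,:2].ravel(),"|",px2w("top",T,z)[:,:2].ravel())
print(w2px("side",[[.601,.204,.029],[.601,.204,0],[.601,.222,.029],[.601,.1855,.029],[.62,.204,.029],[.58,.204,.029]]))
im=cv2.imread("pics/side22.png")
im=robot.read_camera("side");cv2.imwrite("pics/s24.png",cv2.resize(im[260:310,190:270,::-1],None,fx=10,fy=10,interpolation=3))
im=robot.read_camera("top");cv2.imwrite("pics/t24.png",cv2.resize(im[170:240,90:170,::-1],None,fx=8,fy=8,interpolation=3))
E
```

```text
0 [0.392 0.173 0.494 0.173 0.787 0.163 1.049 0.166] | [0.351 0.292 0.563 0.272 0.688 0.262 0.785 0.263]
0.03 [0.387 0.202 0.483 0.201 0.761 0.192 1.008 0.195] | [0.352 0.28  0.557 0.26  0.678 0.25  0.772 0.252]
0.045 [0.384 0.216 0.478 0.216 0.747 0.207 0.988 0.209] | [0.353 0.274 0.555 0.254 0.674 0.245 0.766 0.246]
0.06 [0.382 0.231 0.473 0.23  0.734 0.221 0.967 0.224] | [0.354 0.267 0.552 0.248 0.669 0.239 0.76  0.24 ]
0.08 [0.378 0.25  0.465 0.249 0.716 0.241 0.94  0.243] | [0.355 0.259 0.548 0.241 0.662 0.231 0.751 0.233]
0.1 [0.375 0.269 0.458 0.268 0.698 0.26  0.913 0.263] | [0.356 0.251 0.545 0.233 0.656 0.224 0.742 0.225]
0.15 [0.366 0.316 0.44  0.316 0.654 0.309 0.844 0.311] | [0.359 0.23  0.536 0.213 0.64  0.205 0.721 0.206]
[[214.197 289.77 ]
 [215.341 300.478]
 [209.887 295.712]
 [218.462 283.89 ]
 [205.724 287.524]
 [223.707 292.286]]
```

View pics/s24.png

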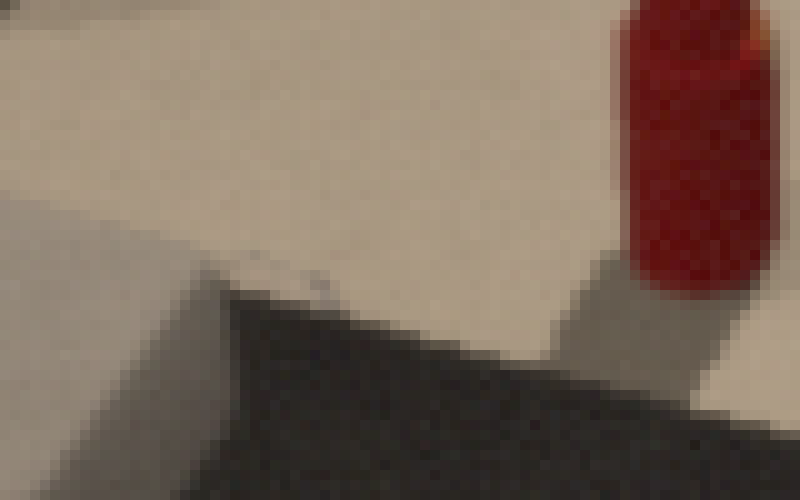

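View pics/t24.png

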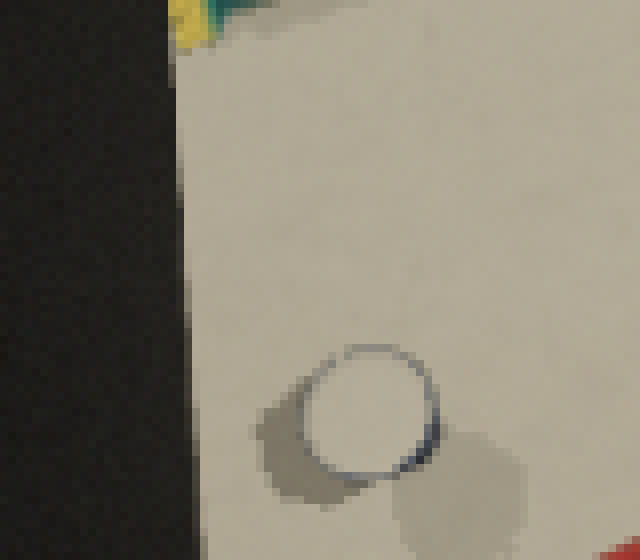

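```bash
python3 -m pendant '[[[10,27,0],-2],[[22,60,0],-5],[[35,95,0],-8],[[46,125,0],-9.6],[[56,152,0],-9.6],[[62,168,0],-9.6],[[62,170,0],-9.6],[[62,170,0],-9.6],[[62,170,0],-9.6]]' 0.8; python3 -c "
from h import *
go(.601,.204,.06,90)"
```

```text
time: 26.95
tool_pos: [0.5955, 0.2027, 0.1618]
tool_rot: [3.137, 0.008, 1.57]
contact_force: [-0.8, -0.0, -0.6]
opening: 0.0737
shift 1.3 5.5 101.8 turn -0.1
```

```bash
python3 -m pendant '[[[0,5,25],0],[[0,5,50],0],[[0,5,75],0],[[0,5,95],0],[[0,5,105],0],[[0,5,105],0],[[0,5,105],0]]'; python3 -c "
from h import *
go(.601,.204,.012,90)
for c in ('side','top'):
  im=robot.read_camera(c)
  cv2.imwrite('pics/%s25.png'%c,cv2.resize(im[150:310,80:310,::-1],None,fx=3.4,fy=3.4,interpolation=3))"
```

```text
time: 27.53
tool_pos: [0.6005, 0.2019, 0.0574]
tool_rot: [3.138, 0.008, 1.57]
contact_force: [-0.2, 0.3, 0.5]
opening: 0.0735
shift 2.1 0.5 45.4 turn -0.1
```

View pics/side25.png

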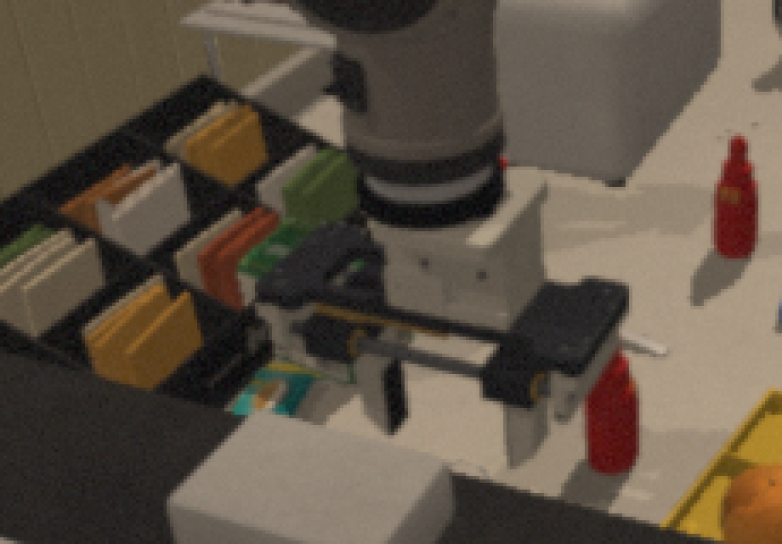

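View pics/top25.png

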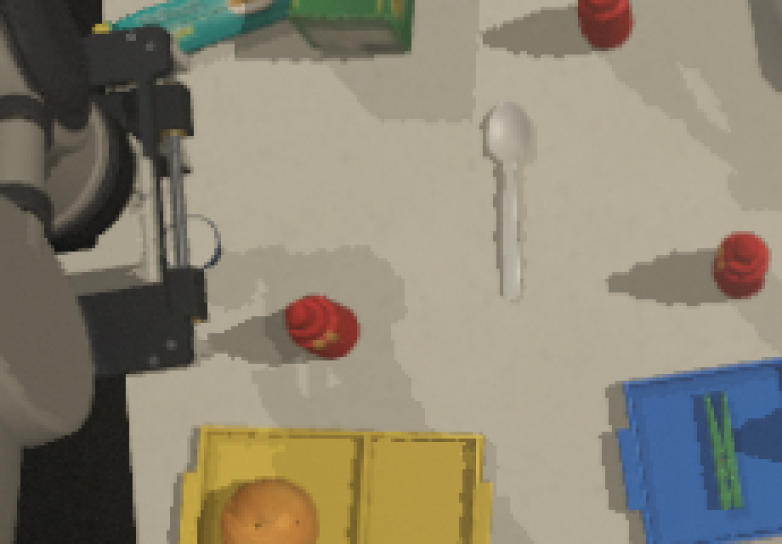

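```bash
python3 -m pendant '[[[1,0,15],0],[[1,0,30],0],[[1,0,40],0],[[1,0,44],0],[[1,0,44],0],[[1,0,44],0]]'; python3 -c "
from h import *
go(.601,.204,.012,90)"; python3 -m pendant '[[[0,0,0],0],[[0,0,0],0],[[0,0,0],0],[[0,0,0],0],[[0,0,0],0],[[0,0,0],0],[[0,0,0],0]]' 0.2 15;  python3 -c "
from h import *
for c in ('side','top'):
  im=robot.read_camera(c)
  cv2.imwrite('pics/%s26.png'%c,cv2.resize(im[150:310,80:310,::-1],None,fx=3.4,fy=3.4,interpolation=3))"
```

```text
time: 28.13
tool_pos: [0.6024, 0.2029, 0.0153]
tool_rot: [3.134, 0.007, 1.57]
contact_force: [0.8, 0.1, 0.6]
opening: 0.0734
shift 1.1 -1.4 3.3 turn -0.1
time: 28.72
tool_pos: [0.6023, 0.2029, 0.0153]
tool_rot: [3.134, 0.007, 1.57]
contact_force: [-0.3, 0.2, 0.5]
opening: 0.0345
```

View pics/side26.png

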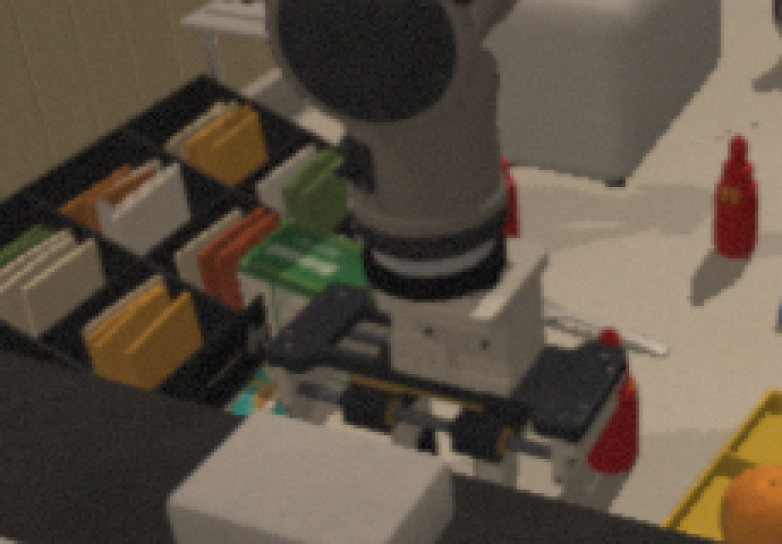

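View pics/top26.png

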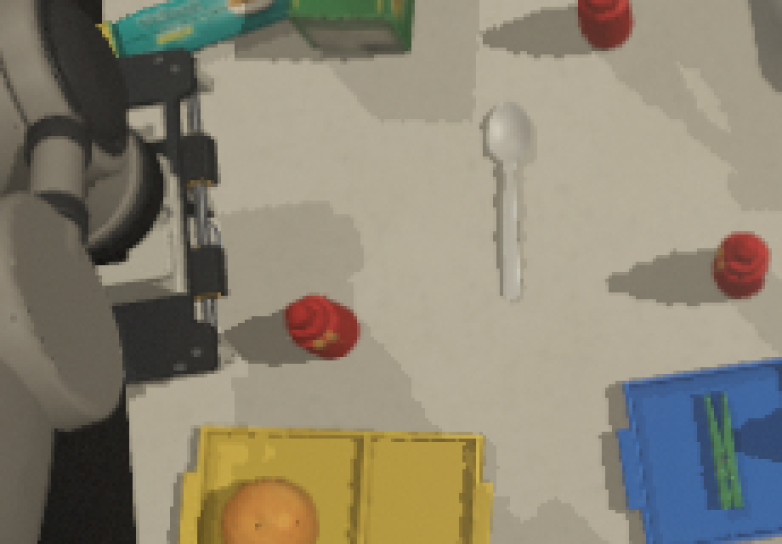

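```bash
python3 -m pendant '[[[0,0,0],0],[[0,0,-10],0],[[0,0,-40],0],[[0,0,-80],0],[[0,0,-120],0],[[0,0,-135],0],[[0,0,-135],0],[[0,0,-135],0]]' - 20; python3 -c "
from h import *
go(.4045,.085,.15,80.2)
for c in ('side','top'):
  im=robot.read_camera(c)
  cv2.imwrite('pics/%s27.png'%c,cv2.resize(im[150:310,80:310,::-1],None,fx=3.4,fy=3.4,interpolation=3))"
```

```text
time: 29.48
tool_pos: [0.6017, 0.2039, 0.1518]
tool_rot: [3.132, 0.007, 1.57]
contact_force: [-0.5, 0.1, -0.3]
opening: 0.0342
shift -119.1 -197.1 1.8 turn 9.7
```

View pics/side27.png

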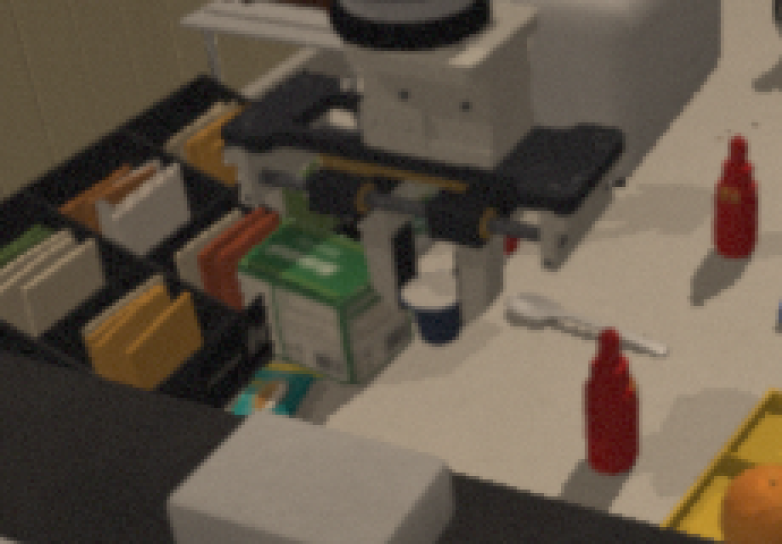

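```bash
python3 -m pendant '[[[-8,-14,0],1],[[-24,-40,0],3],[[-42,-69,0],5],[[-60,-100,0],7],[[-78,-129,0],9],[[-95,-157,0],9.7],[[-108,-179,0],9.7],[[-117,-193,0],9.7],[[-119,-197,0],9.7],[[-119,-197,0],9.7]]'; python3 -m pendant '[[[0,0,25],0],[[0,0,55],0],[[0,0,80],0],[[0,0,95],0],[[0,0,98],0],[[0,0,98],0]]'; python3 -c "
from h import *
go(.4045,.085,.0185,80.2)
for c in ('side','top'):
  im=robot.read_camera(c)
  cv2.imwrite('pics/%s28.png'%c,cv2.resize(im[200:340,100:380,::-1],None,fx=2.8,fy=2.8,interpolation=3))"
```

```text
time: 30.42
tool_pos: [0.4021, 0.0845, 0.1482]
tool_rot: [3.138, 0.007, 1.4]
contact_force: [0.2, 0.3, 0.1]
opening: 0.0343
time: 30.92
tool_pos: [0.4023, 0.0841, 0.049]
tool_rot: [3.14, 0.008, 1.4]
contact_force: [0.5, -0.1, -0.1]
opening: 0.0344
shift 1.3 2.0 30.5 turn 0.0
```

View pics/side28.png

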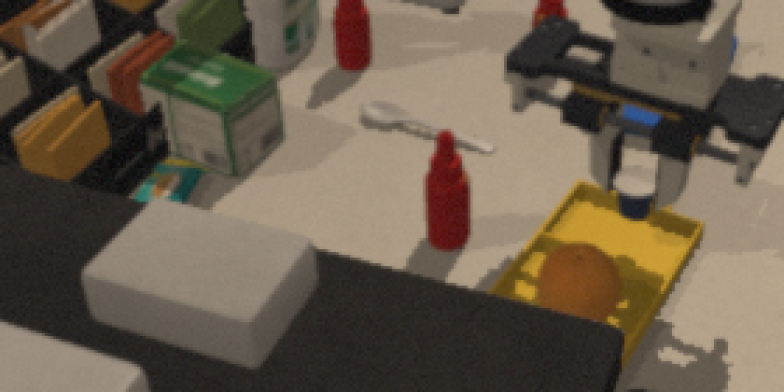

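View pics/top28.png

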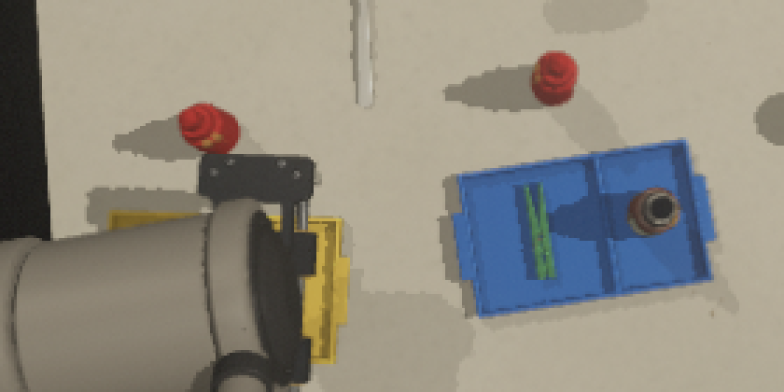

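```bash
python3 -m pendant '[[[1,2,10],0],[[1,2,20],0],[[1,2,27],0],[[1,2,30],0],[[1,2,30],0],[[1,2,30],0]]'; python3 -c "
from h import *
go(.4045,.085,.0185,80.2)"
```

```text
time: 31.52
tool_pos: [0.4057, 0.0844, 0.0206]
tool_rot: [3.137, 0.007, 1.4]
contact_force: [0.0, -0.3, -0.2]
opening: 0.0344
shift 0.3 -1.3 2.1 turn 0.0
```

```bash
python3 -m pendant '[[[0,0,1],0],[[0,0,2],0],[[0,0,2],0]]'; python3 -m pendant '[[[0,0,0],0],[[0,0,0],0],[[0,0,0],0],[[0,0,0],0]]' 0.65; python3 -m pendant '[[[0,0,-8],0],[[0,0,-30],0],[[0,0,-70],0],[[0,0,-110],0],[[0,0,-150],0],[[0,0,-150],0]]'; python3 -m pendant '[[[-40,0,0],0],[[-80,0,0],0],[[-120,0,0],0],[[-160,0,0],0],[[-200,0,0],0],[[-240,0,0],0],[[-280,0,0],0],[[-320,0,0],0],[[-340,0,0],0],[[-340,0,0],0]]'; python3 -c "
from h import *
for c in ('side','top'):
  im=robot.read_camera(c)
  cv2.imwrite('pics/%s29.png'%c,im[:,:,::-1])
  cv2.imwrite('pics/%s30.png'%c,cv2.resize(im[200:340,100:380,::-1],None,fx=2.8,fy=2.8,interpolation=3))"
```

```text
time: 31.77
tool_pos: [0.4058, 0.0844, 0.0188]
tool_rot: [3.136, 0.007, 1.4]
contact_force: [-0.6, 0.1, -0.4]
opening: 0.0342
time: 32.1
tool_pos: [0.4059, 0.0844, 0.0188]
tool_rot: [3.136, 0.007, 1.4]
contact_force: [-0.8, -0.5, -0.7]
opening: 0.0563
time: 32.6
tool_pos: [0.4089, 0.0858, 0.1762]
tool_rot: [3.123, 0.004, 1.4]
contact_force: [0.7, -0.3, 0.3]
opening: 0.0595
time: 33.43
tool_pos: [0.3505, -0.2531, 0.1781]
tool_rot: [3.122, 0.006, 1.396]
contact_force: [-0.7, -0.2, 0.3]
opening: 0.0601
```

View pics/side30.png

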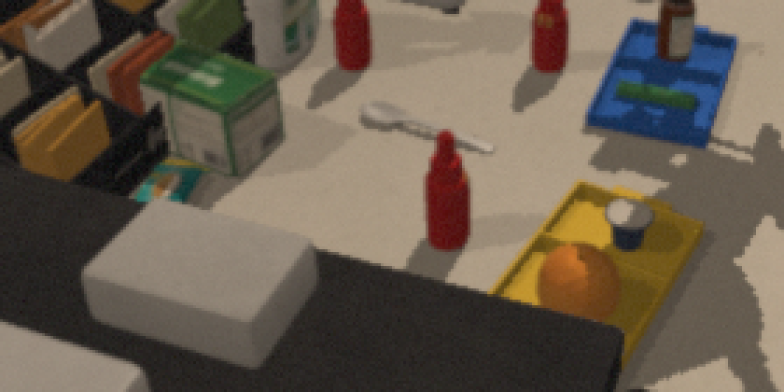

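View pics/top29.png

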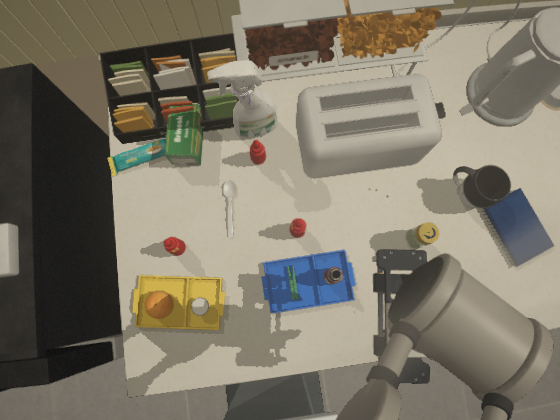

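```bash
python3 - <<'E'
from h import *
np.set_printoptions(precision=4,suppress=True)
def loc(p,o,a):
    d=p[:2]-o;c,s=np.cos(a),np.sin(a);return np.array([c*d[0]+s*d[1],-s*d[0]+c*d[1]])
Y=(np.array([.4205,.135]),np.radians(-9.8));B=(np.array([.4246,-.142]),np.radians(.6))
im=cv2.imread("pics/top29.png");hsv=cv2.cvtColor(im,cv2.COLOR_BGR2HSV)
def cen(lo,hi,b):
    m=cv2.inRange(hsv,np.array(lo),np.array(hi))[b[1]:b[3],b[0]:b[2]];y,x=np.nonzero(m);return (x.mean()+b[0],y.mean()+b[1])
pm=cen((5,130,40),(18,255,255),(140,288,178,322));pp=cen((0,0,110),(180,70,255),(189,295,212,317));pg=cen((35,80,20),(85,255,255),(280,262,305,304))
print(pm,pp,pg)
print("mand",loc(px2w("top",pm,.0295)[0],*Y),"pod",loc(px2w("top",pp,.032)[0],*Y),"peg",loc(px2w("top",pg,.014)[0],*B))
t=px2w("top",(336,274.5),.103)[0];print("bottle(teat)",loc(t,*B))
for n in ("teaspoon","spice_jar","dropper_bottle"): print(n,[(round(d["xy"][0]*560),round(d["xy"][1]*420),round(d["p"],2)) for d in robot.find_in("top",n)])
cv2.imwrite("pics/f.png",cv2.resize(im[240:320,125:365],None,fx=3.3,fy=5,interpolation=3))
E
```

```text
(np.float64(158.743264659271), np.float64(304.3597464342314)) (np.float64(199.36051502145924), np.float64(305.9098712446352)) (np.float64(292.7), np.float64(283.4769230769231))
mand [-0.0062  0.0357] pod [-0.0064 -0.0494] peg [-0.0004  0.0329]
bottle(teat) [ 0.0009 -0.0479]
teaspoon [(231, 198, 0.74)]
spice_jar [(424, 239, 0.58)]
dropper_bottle [(297, 225, 0.66), (332, 274, 0.64), (175, 246, 0.59)]
```

View pics/f.png

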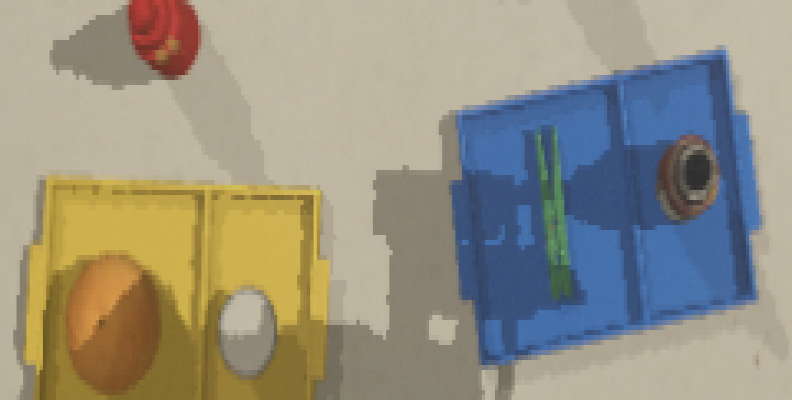

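All four items are well inside their limits, and the spoon and jar haven't moved. Handing in.

```bash
python3 -c "
from cell import robot
print(robot.hand_in(), robot.observe()['time'])"
```

```text
the job is handed in; nothing more can be done
the job is handed in; nothing more can be done
```

Both kits are made up, and I handed the job in at about 34 s; the hand-in reports no verdict.

**What I did**
- **Peg strip:** one of the red bottles blocked a direct grasp, so I first dragged the strip about 48 mm clear. I then gripped it across its width and laid it flat in the blue tray's large bay.
- **Brown bottle:** standing in the blue tray's small bay.
- **Mandarin:** in the yellow tray's large bay. It slipped about 3 mm in the grip on the way, so I released it slightly higher.
- **Dark blue pod:** standing lid up in the yellow tray's small bay.

**Last checks**

These are positions in each tray's own frame, from the final top picture, and all are within their limits:

| Thing | x (mm) | y (mm) |
|---|---|---|
| Bottle | 1 | -48 |
| Strip | 0 | 33 |
| Pod | -6 | -49 |
| Mandarin | -6 | 36 |

- **Upright and at rest:** the pictures show the bottle and pod upright and the strip flat. I did not measure heights, tilts or speeds.
- **Left alone:** the teaspoon and spice jar show at their starting pixels to within the finder's few-pixel scatter. The red bottles look unmoved.
- **Arm:** it was parked clear, touching nothing.
- **Disagreements:** the gripper read 0.5 to 3 mm narrower than each thing's stated size. In its last look the finder did not report the red bottle at the back, but that bottle is visible in the picture.

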